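# Make up a stone-setting kit and a repair kit

## Robot

A 7-joint arm with a two-finger parallel gripper is mounted at the origin on a cart in front of the work surface, level with it; the furniture and walls round the work are solid. World frame = base frame: x ahead of the robot, y to its left, z up, the work surface at z = 0. Lengths are in m, angles in rad, forces in N, time in s.
With the tool pointing down it reaches from about 0.4 to 0.85 m from the base axis. Payload 4.5 kg.
Tool frame: the origin (TCP) lies midway between the tips of the shut fingers; the grasp point (between the pads) lies 19 mm behind it; z points along the fingers, x is the direction in which the jaws open and shut, and the axes are right-handed (so a half turn about z gives the same grasp; the last joint's range is limited). The gripper opens to 85 mm and grips with 20 to 120 N. Pads are 22 mm wide; open, the fingers measure 114 mm over their backs; the gripper's body (76 mm by 85 mm) begins 54 mm behind the grasp point. The pads swing forward as they close: fully open they stand 13 mm farther back than shut.
Start: joints at [-1.272, 0.689, -0.195, 1.565, 0.157, 0.902, -0.215], TCP at [0.164, 0.603, 0.231] pointing down, gripper open.
Joint ranges: [-3.01, 3.01], [-0.46, 2.08], [-1.47, 1.51], [0.13, 2.56], [-1, 4.14], [0.04, 2.09], [-2.66, 2.66]. Speed limits (rad/s): [2.57, 2.57, 3.14, 3.14, 3.14, 3.14, 3.14].

## Interface

Orientations are given as a rotation vector (axis times angle).
In Python, from bench import get_state, grab_frame, close_job, find_in, place_of gives the robot as it stands. The module is installed in compiled form; this text tells all that it offers.
- The arm moves only by the tool carry_out, never from a script. Its arguments are lists of equal length, an entry for each row: "hand": the finger opening in cm, from 0 to 8.54; "xyz": the shift along the tool's x, y, z in cm, a list of three; "delta_rot": the turn, a rotation vector about the tool's x, y, z in rad, a list of three. In form: {"hand": [hand, ...], "xyz": [[x, y, z], ...], "delta_rot": [[wx, wy, wz], ...]}. A call has 1 to 10 rows; each row shifts and turns the commanded pose from where the row before left it, along the tool's axes as they then stand; what a row does not reach is not made up. A row lasts 1/12 s, in which the tool goes at most 41.7 mm and 7.16 degrees, less where a joint would pass 70% of its speed; a pose out of reach is approached as far as the arm can. A call with a gripper value outside its range is refused whole. The fingers move at their own pace and stop on an object; "force" is the grip in N (left out, the last holds). Time passes only in rows, so rows that do not move let the fingers close. It gives the time, the measured TCP pose, the force and the opening at its end, in the units of the state.
- get_state(): the state, without advancing time (a new reading comes with each control period).
- grab_frame(name): name is "side" or "top"; returns a dict with "image" (480x640x3 uint8, red, green, blue), "intrinsics" (3x3 intrinsics, pixels), "R" (3x3) and "t" (3): a world point X has camera coordinates R X + t. Camera axes: x right, y down, z forward; pixel columns grow to the right and rows downward; lengths in m; the calibration is good to about 2 mm. A picture is of the moment at which its call begins. There is no depth.
- close_job(): hands the job in, once; it reports no verdict.
Trained networks look in the newest picture that a camera, given by its name, has taken for a name from the list of things; names that differ only in an ending like _2 or _b are one class to them, and where a whole thing is asked for, a point or a joint stands for the part that bears it (a point fixed in the world has none). Each returns a list of dicts, best first, with "confidence" (0 to 1); they miss things now and then, are a little off and sometimes report something else, mostly with a low value. They report only what shows in the picture. A call takes as long as a camera call. They do not tell look-alikes from the thing itself.
- find_in(camera, query): "at" ([x, y, z] in m, in world coordinates, good to about 4 mm: the middle of the surface that is visible of it).
- place_of(camera, query): "at" ([x, y, z] in m, in world coordinates, good to about 4 mm: a listed point, or the origin of a listed thing).
The state is a dict: "time": time; "qpos": joint angles; "qvel": joint speeds; "tau": joint torques, N m; "tcp_pos": TCP position; "tcp_rot": TCP orientation; "ft_force": force on the tool from outside, world axes, zero at the start; "wrist_torque": the same for the moment, N m; "width": finger opening in m.
Only numpy, scipy, OpenCV 4.12 (cv2) and the standard library are available. Lean on these libraries where they do the work, as an engineer would, in place of code of your own. Each camera call takes 0.05 s, during which the arm holds its last target.

## Task

Make up two kits in the two low trays, one thing to a compartment, each resting flat on the cork and clear of the rims. The tray with three compartments gets the loupe, one white-lidded pot (both upright, one in each square compartment) and the white-handled graver, lying along the long slot; the tray with two compartments gets the dark wooden box, lying lengthwise in one, and the other white-lidded pot, upright in the other. Leave the wooden-handled scriber where it lies.

Things in the scene. Friction and masses are not known exactly. Their poses are not given: they have to be found in the camera images.
- tray_three: Tray with three compartments for the setting kit: dark wooden strips round pale cork, fixed to the bench, 133 long (its x) x 109 wide (its y); origin at the middle of its underside, z up. Cork floor 3 above the bench; rims and dividers 3 thick, rim tops 8 above the bench. Two square compartments, 62 x 62 inside, centred at tray x = +32.5 and -32.5, y = -20.5; a long slot, 127 (x) x 38 (y) inside, centred at x = 0, y = +32.5
- tray_two: Tray with two compartments for the repair kit: same make, size, rim and floor as the other, fixed; origin at the middle of its underside, z up. One divider across the middle (along its y); two compartments alike, each 62 (x) x 103 (y) inside, centred at tray x = +32.5 and -32.5, y = 0
- pot_a_mid (a point): White-lidded round glass pot, 45 diameter, 25 high, upright, loose, 110 g; point at its centre, half-way up, z axis up. pot_a and pot_b are alike and either may go to either kit
- pot_b_mid (a point): White-lidded round glass pot, 45 diameter, 25 high, upright, loose, 110 g; point at its centre, half-way up, z axis up. pot_a and pot_b are alike and either may go to either kit
- loupe_mid (a point): Black watchmaker's loupe standing on its flange, 32 high, loose, 40 g: flange 38 diameter up to 9 above its underside, above it a barrel 24 diameter to grip; point on its axis half-way up (16 above the underside), z up
- graver_mid (a point): Graver with a white handle and a dark steel tip, 15 wide, 88 long, 15 high, lying flat, loose, 30 g; point at its centre, half-way up; y along its length, z up
- wood_box_mid (a point): Closed dark wooden box, 45 (its x) x 75 (its y) x 26 high, loose, 160 g; point at its centre, half-way up, z up
- scriber_mid (a point): Scriber with an orange boxwood handle and steel point, 12 wide, 116 long, 12 high, lying flat, loose: belongs to no kit; point at its centre, half-way up; y along its length
There are look-alikes about, which are no part of the job. What is shaped like the part that bears pot_b_mid but pink is not meant.

How it is judged:
By the outcome, as a careful person would: the job done as asked, in the order asked, and still so for the second after the job is handed in, with the robot touching nothing.
It also fails if it takes over 112 s, if anything falls off the work surface, if the arm or the gripper's body presses on something with over 40 N, if the wrist force passes 120 N, or if a joint passes its speed limit or range.

## Working session

There is one attempt and no reset: what is moved stays moved. The work goes in short steps, Python scripts to look and compute and a tool call to move; the robot and the scene stay as the last step left them, time stands still between calls to the robot, and variables do not carry over. Pictures are saved under pics/ and viewed, and the job is handed in when it is done.

Besides the shell and the picture viewer there is one more tool, called after ">>>" by a JSON object that holds its "api" and its "payload", one argument or row to a line. carry_out: Moves the arm, as the interface text tells. Its arguments: {"type":"object","properties":{"hand":{"type":"array"},"xyz":{"type":"array"},"delta_rot":{"type":"array"},"force":{"type":"number"}},"required":["hand","xyz","delta_rot"]}

```bash
mkdir -p pics
python3 - <<'E'
from bench import *
import cv2
s=get_state(); print(s)
for n in ("top","side"):
    f=grab_frame(n); cv2.imwrite(f"pics/{n}0.png",f["image"][:,:,::-1]); print(n,f["intrinsics"],f["R"],f["t"])
E
```

```text
{'time': 0.0, 'qpos': array([-1.27219846,  0.69000517, -0.19450848,  1.56638538,  0.15730785,
        0.90249268, -0.21509775]), 'qvel': array([ 3.11526854e-05, -7.43459808e-04, -3.89237727e-04, -9.45790006e-04,
       -5.61769522e-04,  4.10540170e-03, -2.07483025e-03]), 'tau': array([ 3.74347037e-04, -5.39598870e+01, -1.26660693e+00, -1.58542782e+01,
        9.07547947e-03,  9.55722062e-03, -7.35948390e-06]), 'tcp_pos': array([0.16345064, 0.60255348, 0.23045967]), 'tcp_rot': array([ 2.49416331e+00,  1.90808721e+00, -2.22040174e-03]), 'ft_force': array([ 0.64873591, -1.17716428, -0.20444939]), 'wrist_torque': array([-0.01848911, -0.02052094, -0.00372171]), 'width': 0.08534245110590989}
top [[463.28465621   0.         319.95925573]
 [  0.         463.28465621 235.82011146]
 [  0.           0.           1.        ]] [[-0.01963979 -0.99973505  0.01200466]
 [-0.99254376  0.01805103 -0.12054481]
 [ 0.12029617 -0.01428263 -0.9926353 ]] [0.06260614 0.60766681 1.08283049]
side [[529.65382589   0.         317.03062554]
 [  0.         529.65382589 235.93766593]
 [  0.           0.           1.        ]] [[ 0.84224377 -0.53895871  0.01220398]
 [-0.34122636 -0.55049527 -0.76191832]
 [ 0.41736075  0.63755664 -0.64755813]] [-0.49047783  0.29834456  0.78614382]
```

View pics/top0.png

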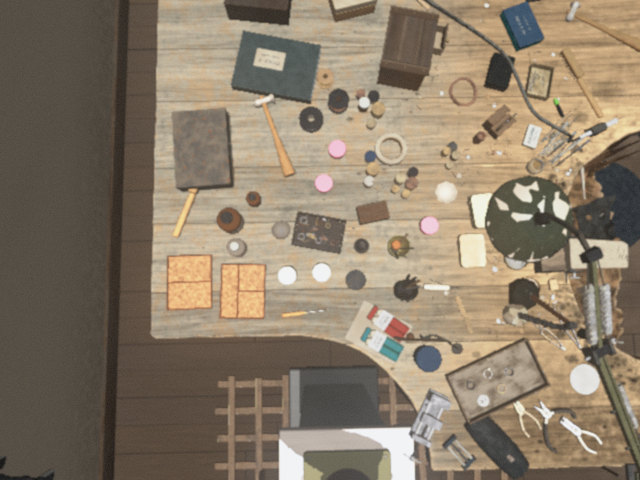

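View pics/side0.png

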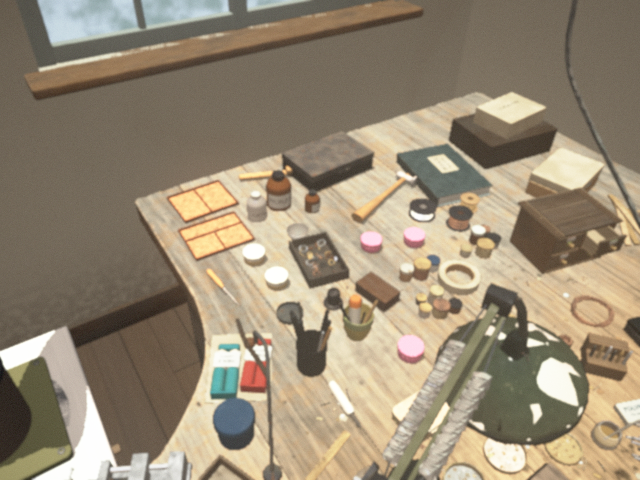

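Run:
```python
from bench import *
for q in ["tray_three","tray_two","pot_a_mid","loupe_mid","graver_mid","wood_box_mid","scriber_mid"]:
  for c in ("top","side"):
    print(q,c,[(d["at"].round(3) if hasattr(d["at"],"round") else d["at"],round(d["confidence"],2)) for d in place_of(c,q)])
```

```text
tray_three top [([0.4814, 0.2441, 0.0004], 0.83)]
tray_three side [([0.4778, 0.2471, 0.0001], 0.85)]
tray_two top [([0.5081, 0.3823, 0.0024], 0.86)]
tray_two side [([0.5083, 0.3745, 0.0019], 0.63)]
pot_a_mid top []
pot_a_mid side [([0.5163, 0.1361, 0.0086], 0.81)]
loupe_mid top [([0.5845, -0.0471, 0.0193], 0.77), ([0.5097, 0.3799, -0.0017], 0.68)]
loupe_mid side [([0.583, -0.0486, 0.0149], 0.69)]
graver_mid top [([0.4764, -0.2404, 0.0095], 0.59)]
graver_mid side [([0.4795, -0.2412, 0.0096], 0.84), ([0.4795, 0.2477, -0.0019], 0.26)]
wood_box_mid top [([0.6598, -0.0816, 0.0104], 0.6)]
wood_box_mid side [([0.477, 0.2466, -0.0015], 0.74), ([0.6684, -0.0751, 0.0124], 0.64)]
scriber_mid top [([0.423, 0.0929, 0.0098], 0.58)]
scriber_mid side [([0.4211, 0.0957, 0.0081], 0.62)]
```

```bash
cat > h.py <<'E'
import numpy as np, cv2
from bench import *
def proj(f,X):
    p=np.atleast_2d(X)@f["R"].T+f["t"]; q=p@f["intrinsics"].T; return q[:,:2]/q[:,2:]
def back(f,uv,z):
    uv=np.atleast_2d(uv).astype(float); K=f["intrinsics"];R=f["R"];C=-R.T@f["t"]
    d=np.c_[(uv[:,0]-K[0,2])/K[0,0],(uv[:,1]-K[1,2])/K[1,1],np.ones(len(uv))]@R
    return C+d*((z-C[2])/d[:,2])[:,None]
E
python3 - <<'E'
import cv2
t=cv2.imread("pics/top0.png"); s=cv2.imread("pics/side0.png")
cv2.imwrite("pics/t_a.png",cv2.resize(t[190:340,150:350],None,fx=4,fy=4,interpolation=cv2.INTER_CUBIC))
cv2.imwrite("pics/t_b.png",cv2.resize(t[190:340,320:520],None,fx=4,fy=4,interpolation=cv2.INTER_CUBIC))
cv2.imwrite("pics/s_a.png",cv2.resize(s[170:320,150:350],None,fx=4,fy=4,interpolation=cv2.INTER_CUBIC))
cv2.imwrite("pics/s_b.png",cv2.resize(s[265:430,270:470],None,fx=3.6,fy=3.6,interpolation=cv2.INTER_CUBIC))
E
```

```text
(no output)
```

View pics/t_a.png

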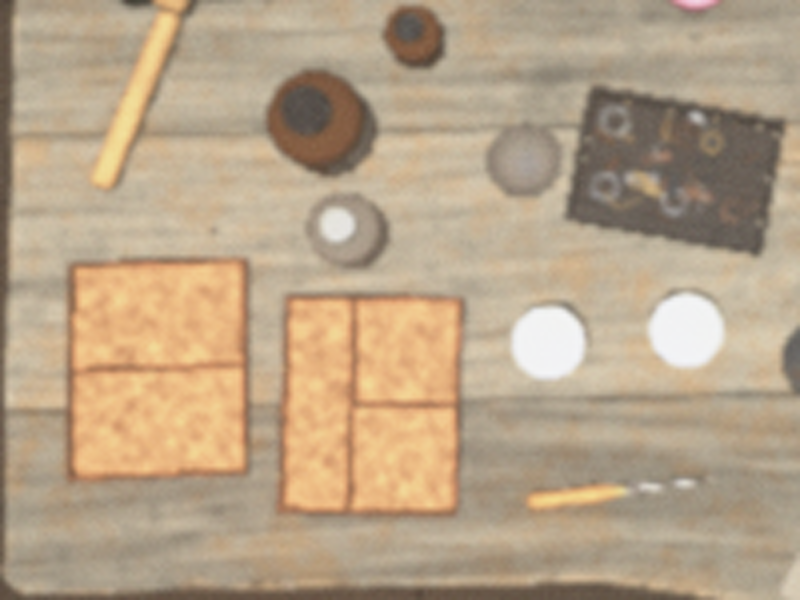

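View pics/t_b.png

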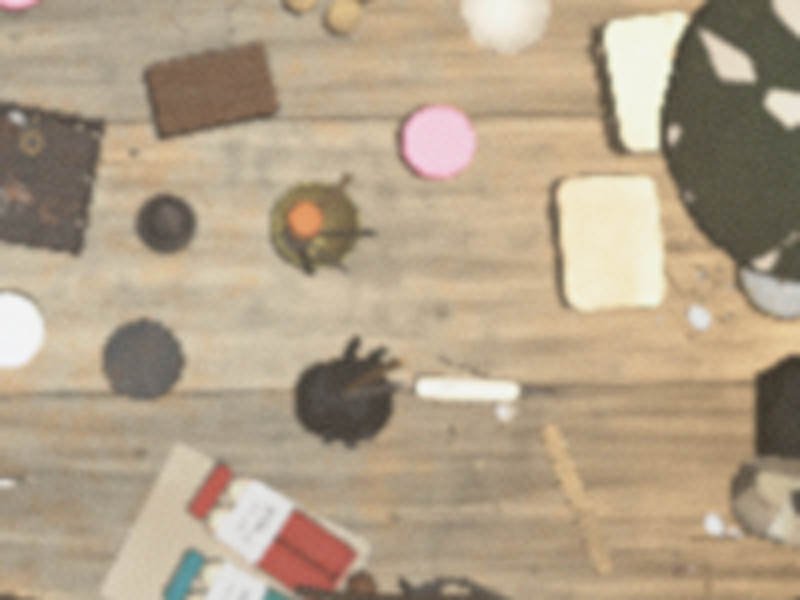

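View pics/s_a.png

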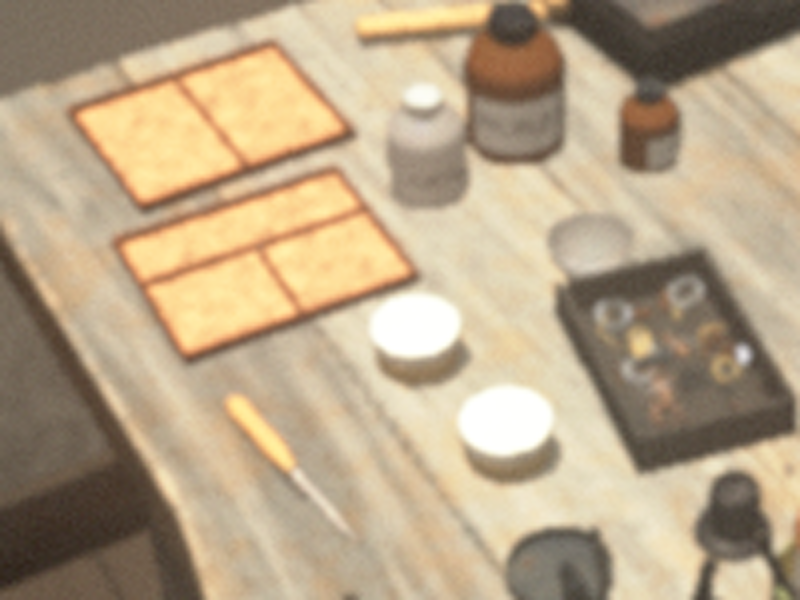

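View pics/s_b.png

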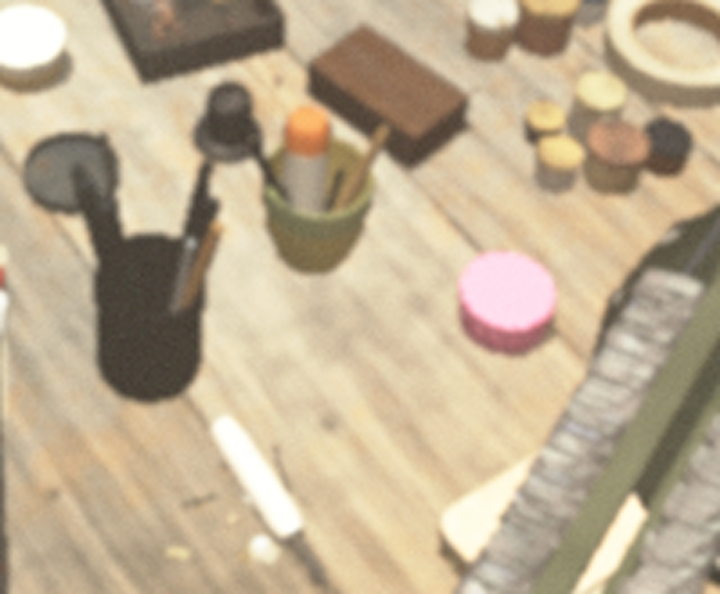

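Run:
```python
from h import *
T=grab_frame("top"); S=grab_frame("side")
def c4(u,v,ox,oy,k): return ((u+.5)/k-.5+ox,(v+.5)/k-.5+oy)
def show(n,X): print(n,(np.array(X)*1000).round(0).tolist())
# trays corners rim tops 8mm; order TL TR BR BL
for n,cs in (("three",[(287,296),(462,298),(457,514),(280,511)]),("two",[(70,264),(247,260),(247,472),(69,480)])):
    P=back(T,[c4(u,v,150,190,4) for u,v in cs],0.008); show(n,P[:,:2]); c=P.mean(0); 
    x=(P[0]+P[1]-P[2]-P[3]); y=(P[0]+P[3]-P[1]-P[2])
    print(n,"centre",c.round(4),"yaw x",np.degrees(np.arctan2(x[1],x[0])),"yaw y",np.degrees(np.arctan2(-y[0],y[1])), "len",np.linalg.norm(x)/2,np.linalg.norm(y)/2)
# triangulate
def tri(a,b):
    out=cv2.triangulatePoints(T["intrinsics"]@np.c_[T["R"],T["t"]],S["intrinsics"]@np.c_[S["R"],S["t"]],np.array(a,float).reshape(2,1),np.array(b,float).reshape(2,1))
    return (out[:3]/out[3]).ravel()
t_a=lambda u,v:c4(u,v,150,190,4); t_b=lambda u,v:c4(u,v,320,190,4)
s_a=lambda u,v:c4(u,v,150,170,4); s_b=lambda u,v:c4(u,v,270,265,3.6)
for n,a,b in [("potL lid",t_a(548,341),s_a(415,328)),("potR lid",t_a(686,329),s_a(506,427)),
 ("loupe top",t_b(167,222),s_b(231,97)),("disc",t_b(143,358),s_b(70,172)),("gluestick",t_b(305,218),s_b(308,120)),
 ("plantpot rim",t_b(316,225),s_b(318,185)),("blackcup rim",t_b(343,400),s_b(150,260)),
 ("bottle white cap",t_a(337,225),s_a(423,97)),("amber cap",t_a(305,108),s_a(512,20)),("small amber cap",t_a(411,25),s_a(650,90)),
 ("lamp center",(530,218),(515,380)),("lamp knob",(543,217),(500,297)),("toolbox corner",t_b(-75,250),s_b(140,80)),("lamp arm elbow",(590,250),(372,470))]:
    show(n,tri(a,b))
show("box quad top",back(T,[t_b(*p) for p in [(147,68),(264,42),(277,112),(162,138)]],.026))
show("graver handle ends",back(T,[t_b(*p) for p in [(414,386),(520,391),(550,392)]],.0075))
show("scriber",back(T,[t_a(*p) for p in [(528,500),(700,482)]],.006))
show("cup outline",back(T,[t_b(*p) for p in [(295,400),(393,400),(345,440),(410,380),(355,345)]],.08))
g=cv2.cvtColor(T["image"],cv2.COLOR_RGB2HSV)
```

```text
three [[548.0, 294.0], [545.0, 187.0], [414.0, 190.0], [418.0, 297.0]]
three centre [0.4811 0.2421 0.008 ] yaw x -1.5769280212889056 yaw y -1.9305654865071922 len 0.13041479640809633 0.10708545340192571
two [[570.0, 427.0], [570.0, 319.0], [442.0, 317.0], [439.0, 425.0]]
two centre [0.5053 0.3719 0.008 ] yaw x 0.6859623880689397 yaw y 0.8168239325207214 len 0.12998690056282394 0.10785034470821547
potL lid [516.0, 134.0, 22.0]
potR lid [521.0, 50.0, 19.0]
loupe top [586.0, -50.0, 30.0]
disc [502.0, -33.0, 7.0]
gluestick [580.0, -123.0, 83.0]
plantpot rim [579.0, -136.0, 50.0]
blackcup rim [477.0, -144.0, 70.0]
bottle white cap [585.0, 253.0, 66.0]
amber cap [651.0, 269.0, 84.0]
small amber cap [706.0, 213.0, 51.0]
lamp center [625.0, -405.0, 159.0]
lamp knob [603.0, -363.0, 292.0]
toolbox corner [601.0, 91.0, -91.0]
lamp arm elbow [450.0, -447.0, 241.0]
box quad top [[681.0, -40.0, 26.0], [696.0, -113.0, 26.0], [652.0, -119.0, 26.0], [637.0, -48.0, 26.0]]
graver handle ends [[483.0, -200.0, 8.0], [479.0, -265.0, 8.0], [478.0, -283.0, 8.0]]
scriber [[421.0, 148.0, 6.0], [430.0, 43.0, 6.0]]
cup outline [[476.0, -114.0, 80.0], [475.0, -170.0, 80.0], [453.0, -142.0, 80.0], [486.0, -181.0, 80.0], [507.0, -150.0, 80.0]]
```

>>> {"api": "carry_out", "payload": {
  "hand": [5.5,5.5,5.5,5.5,5.5,5.5,5.5,5.5,5.5,5.5],
  "xyz": [
    [0,0,0],
    [0,0,0],
    [0,0,0],
    [0,0,0],
    [0,0,0],
    [0,0,0],
    [0,0,0],
    [0,0,0],
    [0,0,0],
    [0,0,0]
  ],
  "delta_rot": [
    [0,0,0.12],
    [0,0,0.12],
    [0,0,0.12],
    [0,0,0.12],
    [0,0,0.12],
    [0,0,0.12],
    [0,0,0.12],
    [0,0,0.12],
    [0,0,0.12],
    [0,0,0.12]
  ],
  "force": 30
}}

```text
time: 1.73
tcp_pos: [0.1634, 0.6033, 0.2314]
tcp_rot: [-3.137, -0.158, 0.0]
ft_force: [0.8, 0.3, -0.1]
width: 0.0551
```

>>> {"api": "carry_out", "payload": {
  "hand": [5.5,5.5,5.5,5.5,5.5,5.5,5.5,5.5,5.5,5.5],
  "xyz": [
    [1,1.5,0],
    [2,3,0],
    [2,3,0],
    [2,3,0],
    [2,3,0],
    [2,3,0],
    [2,3,0],
    [2,3,0],
    [2,3,0],
    [2,3,0]
  ],
  "delta_rot": [
    [0,0,0.05],
    [0,0,0.05],
    [0,0,0],
    [0,0,0],
    [0,0,0],
    [0,0,0],
    [0,0,0],
    [0,0,0],
    [0,0,0],
    [0,0,0]
  ]
}}

```text
time: 2.57
tcp_pos: [0.3589, 0.3203, 0.2315]
tcp_rot: [-3.141, -0.01, -0.001]
ft_force: [0.9, 0.1, -0.4]
width: 0.055
```

>>> {"api": "carry_out", "payload": {
  "hand": [5.5,5.5,5.5,5.5,5.5,5.5,5.5,5.5,5.5,5.5],
  "xyz": [
    [2,3,0],
    [2,3,0],
    [2,3,0],
    [2,3,0],
    [2,3,0],
    [2,3,0],
    [2,3,0],
    [2,3,0],
    [2,3,0],
    [1,1.5,0]
  ],
  "delta_rot": [
    [0,0,0],
    [0,0,0],
    [0,0,0],
    [0,0,0],
    [0,0,0],
    [0,0,0],
    [0,0,0],
    [0,0,0],
    [0,0,0],
    [0,0,0]
  ]
}}

```text
time: 3.4
tcp_pos: [0.5524, 0.0323, 0.2316]
tcp_rot: [3.139, 0.001, 0.004]
ft_force: [0.6, -0.2, -0.4]
width: 0.055
```

>>> {"api": "carry_out", "payload": {
  "hand": [5.5,5.5,5.5,5.5,5.5,5.5],
  "xyz": [
    [1.2,2.6,2],
    [1.2,2.6,3],
    [0.8,2.2,3],
    [0,0,2],
    [0,0,0],
    [0,0,0]
  ],
  "delta_rot": [
    [0,0,0],
    [0,0,0],
    [0,0,0],
    [0,0,0],
    [0,0,0],
    [0,0,0]
  ]
}}

```text
time: 3.9
tcp_pos: [0.5816, -0.0355, 0.1306]
tcp_rot: [-3.141, -0.01, 0.004]
ft_force: [0.7, 1.4, 0.9]
width: 0.0551
```

Run:
```python
from h import *
s=get_state(); print(s["tcp_pos"].round(4),s["tcp_rot"].round(3))
T=grab_frame("top"); S=grab_frame("side")
a=cv2.resize(T["image"][190:310,300:460,::-1],None,fx=4,fy=4,interpolation=cv2.INTER_CUBIC)
b=cv2.resize(S["image"][210:370,250:410,::-1],None,fx=3,fy=3,interpolation=cv2.INTER_CUBIC)
cv2.imwrite("pics/t1.png",a); cv2.imwrite("pics/s1.png",b)
print(proj(T,[s["tcp_pos"]]),proj(S,[s["tcp_pos"]]))
```

```text
[ 0.5816 -0.0355  0.1306] [-3.141 -0.01   0.004]
[[359.91439202 242.14519112]] [[328.61132365 247.37071767]]
```

View pics/s1.png

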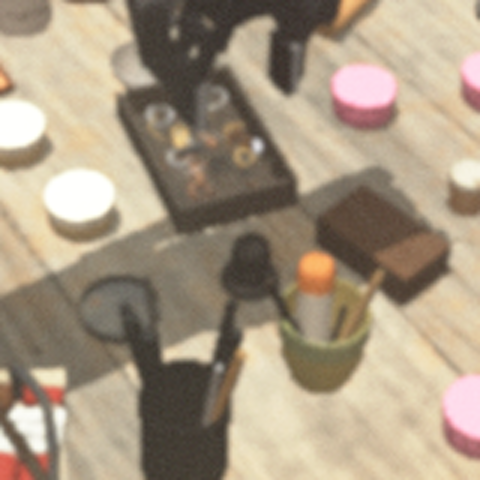

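View pics/t1.png

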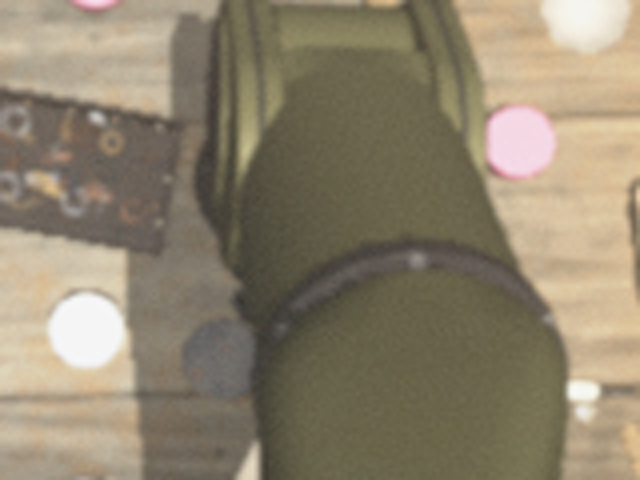

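>>> {"api": "carry_out", "payload": {
  "hand": [5.5,5.5,5.5,5.5,5.5,5.5,5.5],
  "xyz": [
    [0.3,1.3,1],
    [0,0,2],
    [0,0,2],
    [0,0,2],
    [0,0,0],
    [0,0,0],
    [0,0,0]
  ],
  "delta_rot": [
    [0,0,0],
    [0,0,0],
    [0,0,0],
    [0,0,0],
    [0,0,0],
    [0,0,0],
    [0,0,0]
  ]
}}

```text
time: 4.58
tcp_pos: [0.5868, -0.0485, 0.0632]
tcp_rot: [-3.141, -0.011, -0.005]
ft_force: [0.5, -0.7, 0.9]
width: 0.055
```

Run:
```python
from h import *
s=get_state(); print(s["tcp_pos"].round(4),s["tcp_rot"].round(3))
S=grab_frame("side"); print(proj(S,[s["tcp_pos"]]),proj(S,[[.585,-.049,.032],[.585,-.049,0.009]]))
b=cv2.resize(S["image"][230:350,270:390,::-1],None,fx=5,fy=5,interpolation=cv2.INTER_CUBIC)
cv2.imwrite("pics/s2.png",b)
```

```text
[ 0.5868 -0.0485  0.0632] [-3.141 -0.011 -0.005]
[[333.96950426 278.24949444]] [[332.74924581 290.7904373 ]
 [332.36385736 299.31287061]]
```

View pics/s2.png

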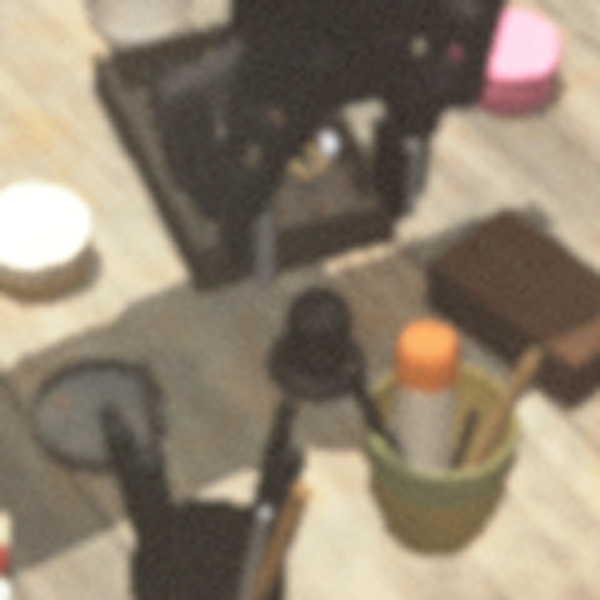

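>>> {"api": "carry_out", "payload": {
  "hand": [5.5,5.5,5.5,5.5,5.5,2,2,2,2,2],
  "xyz": [
    [-0.1,0,1.5],
    [0,0,1.5],
    [0,0,1.2],
    [0,0,0.8],
    [0,0,0],
    [0,0,0],
    [0,0,0],
    [0,0,0],
    [0,0,0],
    [0,0,0]
  ],
  "delta_rot": [
    [0,0,0],
    [0,0,0],
    [0,0,0],
    [0,0,0],
    [0,0,0],
    [0,0,0],
    [0,0,0],
    [0,0,0],
    [0,0,0],
    [0,0,0]
  ],
  "force": 30
}}

```text
time: 5.47
tcp_pos: [0.585, -0.0492, 0.0122]
tcp_rot: [3.142, 0.009, 0.002]
ft_force: [-0.6, -0.5, 5.9]
width: 0.0229
```

>>> {"api": "carry_out", "payload": {
  "hand": [2,2,2,2,2,2,2],
  "xyz": [
    [0,0,-0.5],
    [0,0,-1.5],
    [0,0,-2.5],
    [0,0,-3],
    [0,0,-2.5],
    [0,0,-1],
    [0,0,0]
  ],
  "delta_rot": [
    [0,0,0],
    [0,0,0],
    [0,0,0],
    [0,0,0],
    [0,0,0],
    [0,0,0],
    [0,0,0]
  ]
}}

```text
time: 6.05
tcp_pos: [0.5861, -0.0493, 0.1238]
tcp_rot: [3.141, 0.009, 0.008]
ft_force: [-0.3, 0.1, -0.5]
width: 0.0226
```

>>> {"api": "carry_out", "payload": {
  "hand": [2,2,2,2,2,2,2,2,2,2],
  "xyz": [
    [-0.5,-2,0],
    [-1,-3,0],
    [-1,-3.5,0],
    [-1,-3.5,0],
    [-1,-3.5,0],
    [-1,-3.5,0],
    [-1,-3.5,0],
    [-0.5,-3,0],
    [-0.3,-1.6,0],
    [0,0,0]
  ],
  "delta_rot": [
    [0,0,0],
    [0,0,0],
    [0,0,0],
    [0,0,0],
    [0,0,0],
    [0,0,0],
    [0,0,0],
    [0,0,0],
    [0,0,0],
    [0,0,0]
  ]
}}

```text
time: 6.88
tcp_pos: [0.507, 0.2274, 0.1194]
tcp_rot: [-3.139, -0.023, 0.005]
ft_force: [-0.8, 0.2, -0.3]
width: 0.0227
```

Run:
```python
from h import *
s=get_state(); print(s["tcp_pos"].round(4),s["tcp_rot"].round(3),s["width"],s["ft_force"])
S=grab_frame("side"); print(proj(S,[s["tcp_pos"]]))
b=cv2.resize(S["image"][130:270,150:330,::-1],None,fx=4,fy=4,interpolation=cv2.INTER_CUBIC)
cv2.imwrite("pics/s3.png",b)
```

```text
[0.507  0.2274 0.1194] [-3.139 -0.023  0.005] 0.022714384836044422 [-0.8332687   0.21986751 -0.2773097 ]
[[225.30325879 190.77356356]]
```

View pics/s3.png

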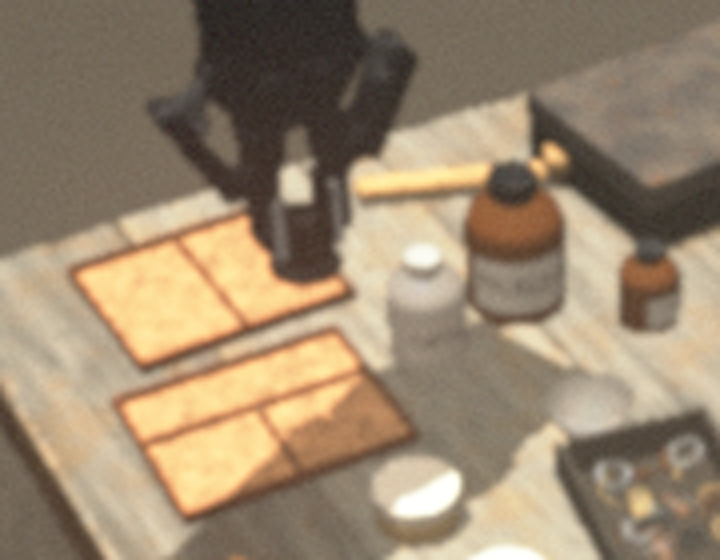

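>>> {"api": "carry_out", "payload": {
  "hand": [2,2,2,2,2,2,2],
  "xyz": [
    [0.5,0.5,1],
    [0,0,2.5],
    [0,0,2.5],
    [0,0,1.8],
    [0,0,1],
    [0,0,0],
    [0,0,0]
  ],
  "delta_rot": [
    [0,0,0],
    [0,0,0],
    [0,0,0],
    [0,0,0],
    [0,0,0],
    [0,0,0],
    [0,0,0]
  ]
}}

```text
time: 7.52
tcp_pos: [0.5151, 0.2146, 0.0328]
tcp_rot: [3.14, 0.006, -0.001]
ft_force: [0.7, -0.5, 0.6]
width: 0.0225
```

Run:
```python
from h import *
s=get_state(); print(s["tcp_pos"].round(4),s["tcp_rot"].round(3),s["width"],s["ft_force"])
S=grab_frame("side"); print(proj(S,[s["tcp_pos"]]))
b=cv2.resize(S["image"][170:270,160:280,::-1],None,fx=6,fy=6,interpolation=cv2.INTER_CUBIC)
cv2.imwrite("pics/s4.png",b)
```

```text
[0.5151 0.2146 0.0328] [ 3.14e+00  6.00e-03 -1.00e-03] 0.022518083114472422 [ 0.71311408 -0.51795738  0.62862832]
[[235.50424047 226.21412267]]
```

View pics/s4.png

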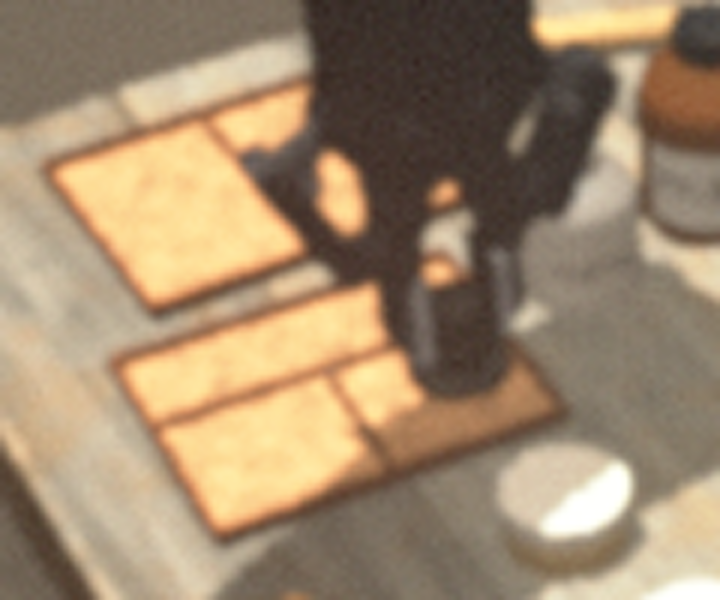

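>>> {"api": "carry_out", "payload": {
  "hand": [2,2,2,2,2],
  "xyz": [
    [-0.3,-0.8,0.4],
    [0,0,0.5],
    [0,0,0],
    [0,0,0],
    [0,0,0]
  ],
  "delta_rot": [
    [0,0,0],
    [0,0,0],
    [0,0,0],
    [0,0,0],
    [0,0,0]
  ]
}}

```text
time: 7.98
tcp_pos: [0.5119, 0.2245, 0.0246]
tcp_rot: [-3.142, -0.01, -0.001]
ft_force: [0.1, -0.0, -1.0]
width: 0.0227
```

Run:
```python
from h import *
s=get_state(); print(s["tcp_pos"].round(4),s["tcp_rot"].round(3),s["width"],s["ft_force"])
S=grab_frame("side"); print(proj(S,[s["tcp_pos"],s["tcp_pos"]-[0,0,.0122]]))
b=cv2.resize(S["image"][170:270,160:280,::-1],None,fx=6,fy=6,interpolation=cv2.INTER_CUBIC)
cv2.imwrite("pics/s5.png",b)
```

```text
[0.5119 0.2245 0.0246] [-3.142e+00 -1.000e-02 -1.000e-03] 0.022658884523943847 [ 0.07854215 -0.01017248 -0.99565397]
[[232.42112476 227.18312715]
 [232.94060712 231.58210538]]
```

View pics/s5.png

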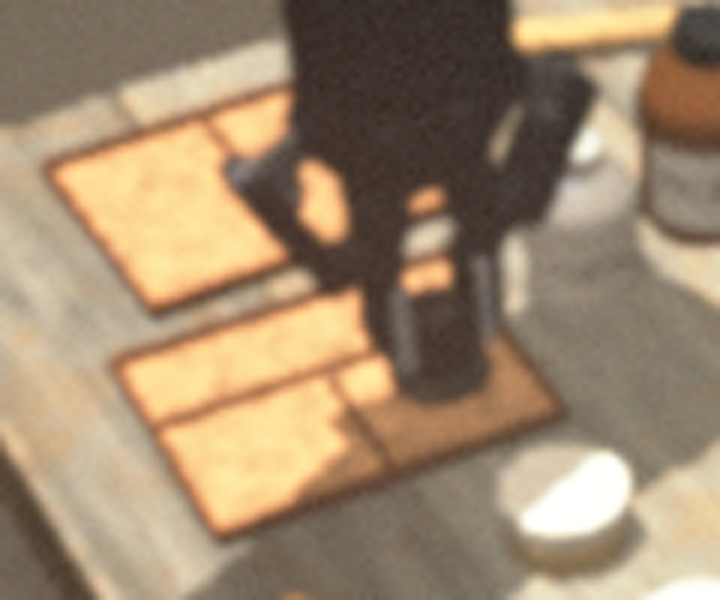

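>>> {"api": "carry_out", "payload": {
  "hand": [2,2,2,2,4,4,4,4],
  "xyz": [
    [0.1,0.2,0.4],
    [0,0,0.5],
    [0,0,0],
    [0,0,0],
    [0,0,0],
    [0,0,0],
    [0,0,0],
    [0,0,0]
  ],
  "delta_rot": [
    [0,0,0],
    [0,0,0],
    [0,0,0],
    [0,0,0],
    [0,0,0],
    [0,0,0],
    [0,0,0],
    [0,0,0]
  ]
}}

```text
time: 8.7
tcp_pos: [0.5127, 0.2225, 0.0152]
tcp_rot: [-3.142, -0.01, 0.0]
ft_force: [-1.4, -0.6, 0.9]
width: 0.04
```

>>> {"api": "carry_out", "payload": {
  "hand": [4,4,4,4,6.5,6.5,6.5,6.5,6.5,6.5],
  "xyz": [
    [0,0,-1],
    [0,0,-2],
    [0,0,-2],
    [0,0,-2],
    [0,2,0],
    [0.2,2.5,0],
    [0.1,2.5,0],
    [0,1.7,0],
    [0,0,0],
    [0,0,0]
  ],
  "delta_rot": [
    [0,0,0],
    [0,0,0],
    [0,0,0],
    [0,0,0],
    [0,0,0],
    [0,0,0],
    [0,0,0],
    [0,0,0],
    [0,0,0],
    [0,0,0]
  ]
}}

```text
time: 9.53
tcp_pos: [0.5166, 0.1346, 0.086]
tcp_rot: [-3.142, -0.006, -0.001]
ft_force: [-0.1, -0.5, -0.1]
width: 0.0647
```

Run:
```python
from h import *
s=get_state(); print(s["tcp_pos"].round(4),s["tcp_rot"].round(3),s["width"],s["ft_force"])
S=grab_frame("side"); print(proj(S,[s["tcp_pos"],[.516,.135,.025]]))
b=cv2.resize(S["image"][160:280,170:310,::-1],None,fx=5,fy=5,interpolation=cv2.INTER_CUBIC)
cv2.imwrite("pics/s6.png",b)
T=grab_frame("top")
b=cv2.resize(T["image"][240:330,200:350,::-1],None,fx=5,fy=5,interpolation=cv2.INTER_CUBIC)
cv2.imwrite("pics/t6.png",b)
```

```text
[0.5166 0.1346 0.086 ] [-3.142e+00 -6.000e-03 -1.000e-03] 0.06466413481532868 [-0.05358052 -0.50853771 -0.06399132]
[[251.88450097 226.93699101]
 [253.58666725 250.22823011]]
```

View pics/s6.png

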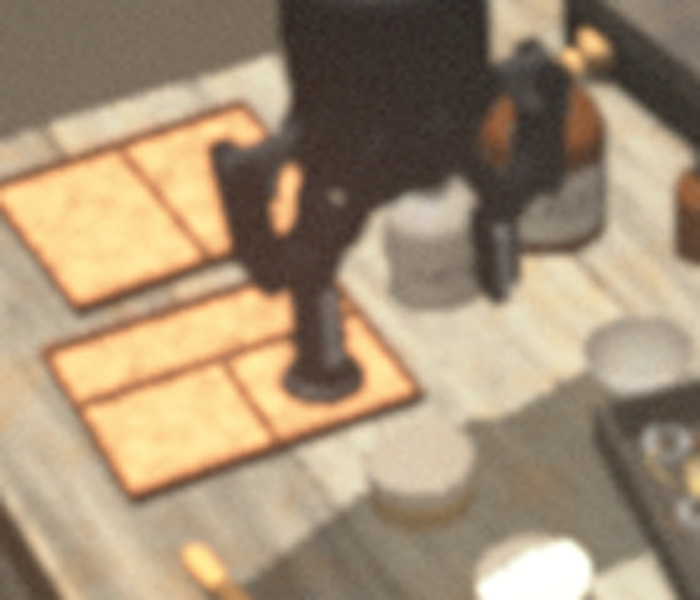

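View pics/t6.png

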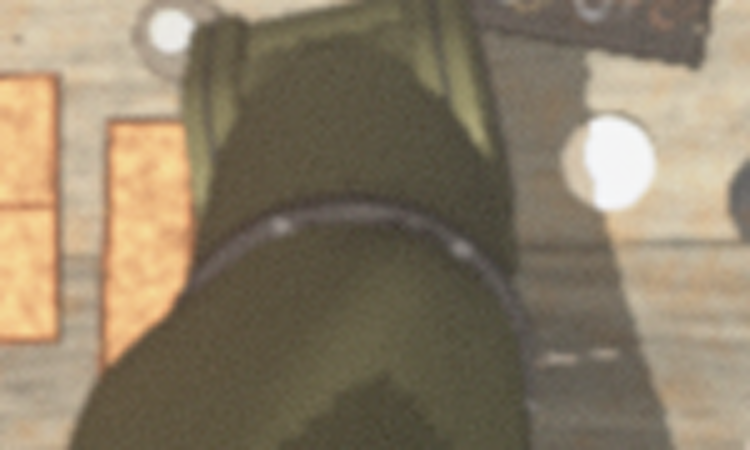

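>>> {"api": "carry_out", "payload": {
  "hand": [6.5,6.5,6.5,6.5,6.5,4,4,4,4,4],
  "xyz": [
    [0,0,2],
    [0,0,2.5],
    [0,0,2],
    [0,0,1.3],
    [0,0,0],
    [0,0,0],
    [0,0,0],
    [0,0,0],
    [0,0,0],
    [0,0,0]
  ],
  "delta_rot": [
    [0,0,0],
    [0,0,0],
    [0,0,0],
    [0,0,0],
    [0,0,0],
    [0,0,0],
    [0,0,0],
    [0,0,0],
    [0,0,0],
    [0,0,0]
  ],
  "force": 35
}}

```text
time: 10.47
tcp_pos: [0.517, 0.1358, 0.0082]
tcp_rot: [-3.141, -0.009, -0.003]
ft_force: [0.3, -0.2, 4.0]
width: 0.043
```

>>> {"api": "carry_out", "payload": {
  "hand": [4,4,4,4,4,4],
  "xyz": [
    [0,0,0],
    [0,0,-0.5],
    [0,0,-1.5],
    [0,0,-2],
    [0,0,-1],
    [0,0,0]
  ],
  "delta_rot": [
    [0,0,0],
    [0,0,0],
    [0,0,0],
    [0,0,0],
    [0,0,0],
    [0,0,0]
  ]
}}

```text
time: 10.97
tcp_pos: [0.5176, 0.1357, 0.0593]
tcp_rot: [-3.141, -0.009, -0.006]
ft_force: [0.5, -0.5, -1.1]
width: 0.0433
```

Run:
```python
from h import *
s=get_state(); print(s["tcp_pos"].round(4),s["tcp_rot"].round(3),s["width"],s["ft_force"])
S=grab_frame("side"); print(proj(S,[s["tcp_pos"]]))
b=cv2.resize(S["image"][160:280,170:310,::-1],None,fx=5,fy=5,interpolation=cv2.INTER_CUBIC)
cv2.imwrite("pics/s7.png",b)
```

```text
[0.5176 0.1357 0.0593] [-3.141 -0.009 -0.006] 0.043257018333361666 [ 0.52386266 -0.4943437  -1.08127185]
[[253.03770642 236.86712501]]
```

View pics/s7.png

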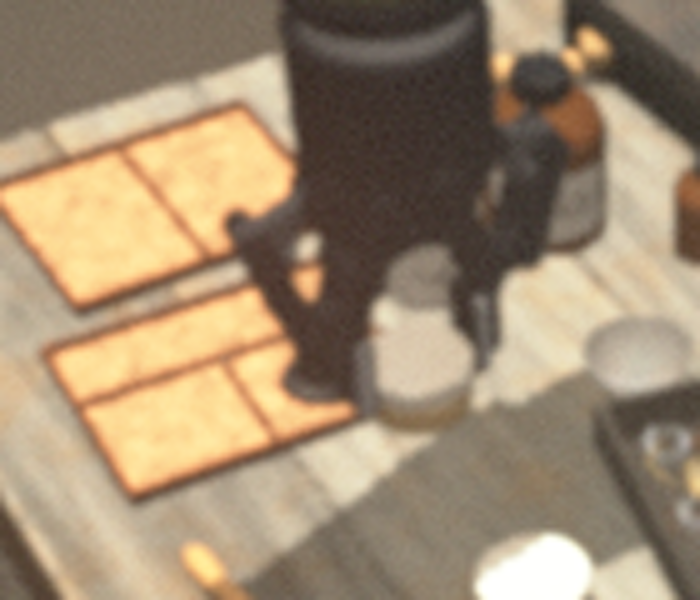

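>>> {"api": "carry_out", "payload": {
  "hand": [4,4,4,4,4,4,4,4,4],
  "xyz": [
    [-1,-1,-0.5],
    [-2,-2,-0.5],
    [-2,-2,0],
    [-1.5,-2,0],
    [-0.7,-1.9,0],
    [0,0,1.5],
    [0,0,1.5],
    [0,0,0],
    [0,0,0]
  ],
  "delta_rot": [
    [0,0,0],
    [0,0,0],
    [0,0,0],
    [0,0,0],
    [0,0,0],
    [0,0,0],
    [0,0,0],
    [0,0,0],
    [0,0,0]
  ]
}}

```text
time: 11.77
tcp_pos: [0.4429, 0.2234, 0.0363]
tcp_rot: [3.14, 0.009, -0.004]
ft_force: [0.4, 0.2, -0.4]
width: 0.0428
```

Run:
```python
from h import *
s=get_state(); print(s["tcp_pos"].round(4),s["tcp_rot"].round(3),s["width"],s["ft_force"])
S=grab_frame("side"); print(proj(S,[s["tcp_pos"]]))
b=cv2.resize(S["image"][160:280,170:310,::-1],None,fx=5,fy=5,interpolation=cv2.INTER_CUBIC)
cv2.imwrite("pics/s8.png",b)
```

```text
[0.4429 0.2234 0.0363] [ 3.14   0.009 -0.004] 0.04279331824856345 [ 0.40747196  0.15022342 -0.41301047]
[[201.64310897 234.28941733]]
```

View pics/s8.png

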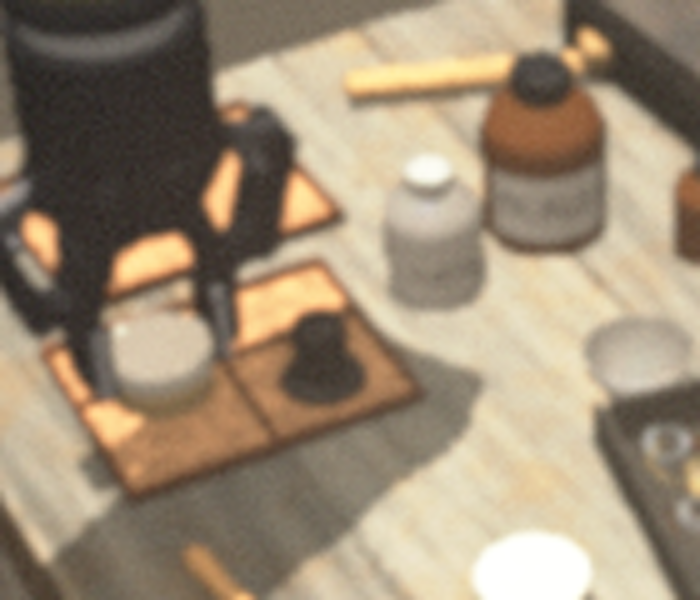

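>>> {"api": "carry_out", "payload": {
  "hand": [4,4,4,4,4],
  "xyz": [
    [0.3,-0.1,1],
    [0,0,1],
    [0,0,0.3],
    [0,0,0],
    [0,0,0]
  ],
  "delta_rot": [
    [0,0,0],
    [0,0,0],
    [0,0,0],
    [0,0,0],
    [0,0,0]
  ]
}}

```text
time: 12.23
tcp_pos: [0.4465, 0.2248, 0.014]
tcp_rot: [3.141, 0.009, -0.001]
ft_force: [0.4, 0.3, -0.7]
width: 0.0429
```

Run:
```python
from h import *
s=get_state(); print(s["tcp_pos"].round(4),s["tcp_rot"].round(3),s["width"],s["ft_force"])
S=grab_frame("side"); print(proj(S,[s["tcp_pos"]]))
b=cv2.resize(S["image"][190:290,160:280,::-1],None,fx=6,fy=6,interpolation=cv2.INTER_CUBIC)
cv2.imwrite("pics/s9.png",b)
```

```text
[0.4465 0.2248 0.014 ] [ 3.141e+00  9.000e-03 -1.000e-03] 0.04293099242342392 [ 0.3783763   0.27457853 -0.66671659]
[[204.38878009 241.47175353]]
```

View pics/s9.png

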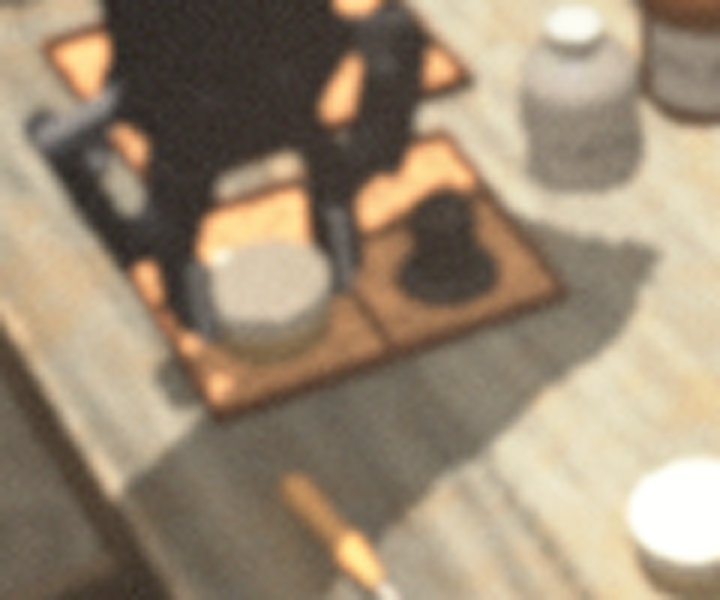

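>>> {"api": "carry_out", "payload": {
  "hand": [4,4,4,5.3,5.3,5.3,5.3,5.3,5.3],
  "xyz": [
    [0,0,0.2],
    [0,0,0],
    [0,0,0],
    [0,0,0],
    [0,0,0],
    [0,0,0],
    [0,0,-1],
    [0,0,-2],
    [0,0,-2]
  ],
  "delta_rot": [
    [0,0,0],
    [0,0,0],
    [0,0,0],
    [0,0,0],
    [0,0,0],
    [0,0,0],
    [0,0,0],
    [0,0,0],
    [0,0,0]
  ]
}}

```text
time: 13.03
tcp_pos: [0.4462, 0.2247, 0.063]
tcp_rot: [3.141, 0.009, -0.002]
ft_force: [0.1, 0.1, 0.8]
width: 0.0527
```

Run:
```python
from h import *
t=cv2.imread("pics/top0.png"); s=cv2.imread("pics/side0.png")
cv2.imwrite("pics/t_c.png",cv2.resize(t[270:390,340:540],None,fx=4,fy=4,interpolation=cv2.INTER_CUBIC))
cv2.imwrite("pics/s_c.png",cv2.resize(s[290:480,180:400],None,fx=3.5,fy=3.15,interpolation=cv2.INTER_CUBIC))
S=grab_frame("side")
b=cv2.resize(S["image"][190:290,160:280,::-1],None,fx=6,fy=6,interpolation=cv2.INTER_CUBIC)
cv2.imwrite("pics/s10.png",b)
```

```text
(no output)
```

View pics/s10.png

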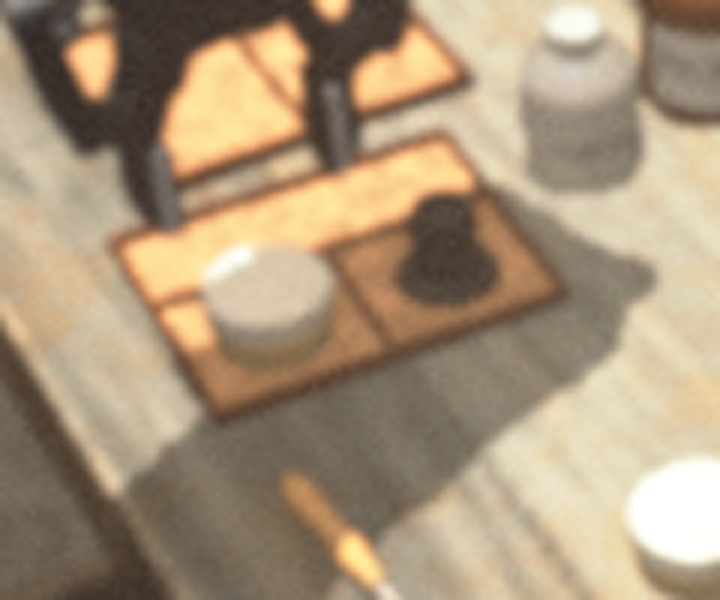

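View pics/t_c.png

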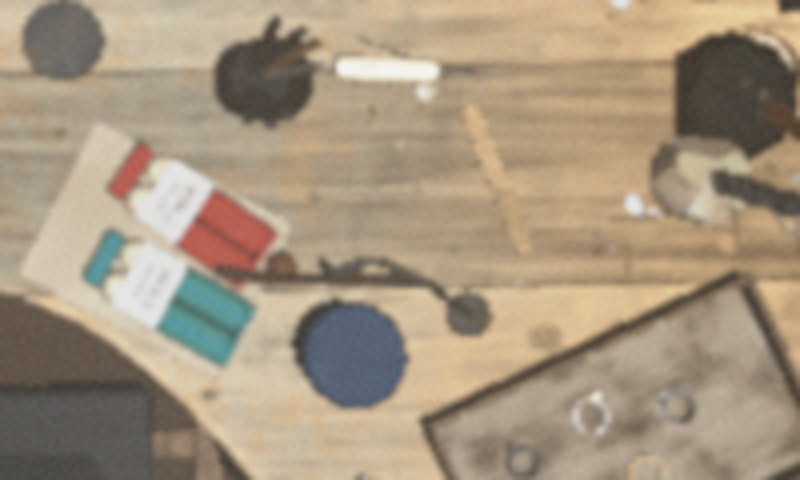

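View pics/s_c.png

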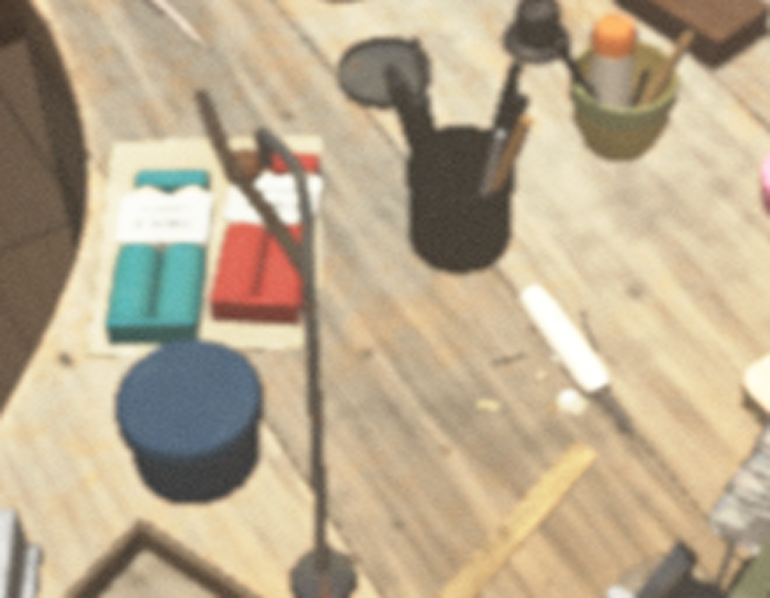

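Run:
```python
from h import *
T=grab_frame("top"); S=grab_frame("side")
def tri(a,b):
    out=cv2.triangulatePoints(T["intrinsics"]@np.c_[T["R"],T["t"]],S["intrinsics"]@np.c_[S["R"],S["t"]],np.array(a,float).reshape(2,1),np.array(b,float).reshape(2,1))
    X=(out[:3]/out[3]).ravel(); print((X*1000).round(),proj(T,X).round(1),a,proj(S,X).round(1),b)
tri((395.5,337.5),(238,320.2)); tri((410.5,335.7),(249.4,342.4)); tri((456.7,348.2),(272,472.5)); tri((422,336),(255,332)); tri((434,335.5),(266,349))
# handle of graver in side
for z in (.0075,.015): print(back(S,[(180+(525)/3.5,290+288/3.15),(180+600/3.5,290+388/3.15)],z).round(4))
```

```text
[ 374. -105.  136.] [[395.5 337.6]] (395.5, 337.5) [[238.1 320.2]] (238, 320.2)
[ 375. -140.  121.] [[410.3 336.2]] (410.5, 335.7) [[250.  342.3]] (249.4, 342.4)
[ 332. -275.    4.] [[456.6 348.5]] (456.7, 348.2) [[272.4 472.5]] (272, 472.5)
[ 377. -157.  160.] [[421.9 336.3]] (422, 336) [[255.4 332. ]] (255, 332)
[ 378. -185.  151.] [[434.1 335.3]] (434, 335.5) [[265.8 349. ]] (266, 349)
[[ 0.4821 -0.1954  0.0075]
 [ 0.4785 -0.2604  0.0075]]
[[ 0.4791 -0.1995  0.015 ]
 [ 0.4755 -0.2639  0.015 ]]
```

>>> {"api": "carry_out", "payload": {
  "hand": [5.3,5.3,5.3,5.3,5.3,5.3,5.3,5.3,5.3,5.3],
  "xyz": [
    [0,0,-2.5],
    [0,0,-3.5],
    [0,1,-3.5],
    [0.2,2,-3],
    [0.2,3,-1.5],
    [0.3,3.5,0],
    [0.3,3.5,0],
    [0.3,3.5,0],
    [0.3,3.5,0],
    [0.3,3.5,0]
  ],
  "delta_rot": [
    [0,0,0],
    [0,0,0],
    [0,0,0],
    [0,0,0],
    [0,0,0.03],
    [0,0,0.03],
    [0,0,0],
    [0,0,0],
    [0,0,0],
    [0,0,0]
  ]
}}

```text
time: 14.02
tcp_pos: [0.457, -0.012, 0.2019]
tcp_rot: [-3.14, 0.084, 0.002]
ft_force: [1.5, -1.1, -0.7]
width: 0.0529
```

>>> {"api": "carry_out", "payload": {
  "hand": [5.3,5.3,5.3,5.3,5.3,5.3,5.3,5.3,5.3,5.3],
  "xyz": [
    [0.3,3.5,0],
    [0.3,3.5,0],
    [0.3,3.5,0],
    [0.3,3.5,0],
    [0.2,3.5,0],
    [0,2.5,0],
    [0,1.5,0],
    [0,0,0],
    [0,0,0],
    [0,0,0]
  ],
  "delta_rot": [
    [0,0,0],
    [0,0,0],
    [0,0,0],
    [0,0,0],
    [0,0,0],
    [0,0,0],
    [0,0,0],
    [0,0,0],
    [0,0,0],
    [0,0,0]
  ]
}}

```text
time: 14.85
tcp_pos: [0.4599, -0.2242, 0.2018]
tcp_rot: [-3.139, 0.082, 0.002]
ft_force: [0.5, 1.0, -1.0]
width: 0.0531
```

>>> {"api": "carry_out", "payload": {
  "hand": [5.3,5.3,5.3,5.3,5.3,5.3,5.3],
  "xyz": [
    [1,0.8,2],
    [1,0.7,3],
    [0,0,3],
    [0,0,3],
    [0,0,2],
    [0,0,0],
    [0,0,0]
  ],
  "delta_rot": [
    [0,0,0],
    [0,0,0],
    [0,0,0],
    [0,0,0],
    [0,0,0],
    [0,0,0],
    [0,0,0]
  ]
}}

```text
time: 15.43
tcp_pos: [0.479, -0.2399, 0.0717]
tcp_rot: [-3.139, 0.081, 0.003]
ft_force: [0.3, 0.4, 0.6]
width: 0.0529
```

Run:
```python
from h import *
s=get_state(); print(s["tcp_pos"].round(4),s["tcp_rot"].round(3),s["width"],s["ft_force"])
S=grab_frame("side"); print((proj(S,[s["tcp_pos"],s["tcp_pos"]*[1,1,0]+[0,0,.0075]])-[280,300])*4)
b=cv2.resize(S["image"][300:450,280:460,::-1],None,fx=4,fy=4,interpolation=cv2.INTER_CUBIC)
cv2.imwrite("pics/s11.png",b)
```

```text
[ 0.479  -0.2399  0.0717] [-3.139e+00  8.100e-02  3.000e-03] 0.052914422984362934 [0.28369646 0.35921836 0.59719573]
[[264.3977163  315.6508951 ]
 [256.55764253 412.0622492 ]]
```

View pics/s11.png

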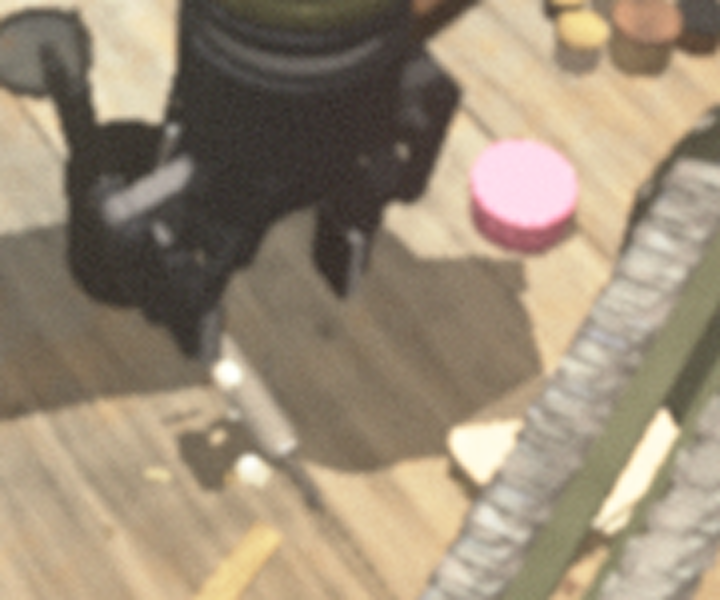

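>>> {"api": "carry_out", "payload": {
  "hand": [5.3,5.3,5.3,5.3,5.3,1,1,1,1,1],
  "xyz": [
    [0.2,0,2],
    [0,0,2],
    [0,0,1.5],
    [0,0,0.9],
    [0,0,0],
    [0,0,0],
    [0,0,0],
    [0,0,0],
    [0,0,0],
    [0,0,0]
  ],
  "delta_rot": [
    [0,0,0],
    [0,0,0],
    [0,0,0],
    [0,0,0],
    [0,0,0],
    [0,0,0],
    [0,0,0],
    [0,0,0],
    [0,0,0],
    [0,0,0]
  ],
  "force": 30
}}

```text
time: 16.32
tcp_pos: [0.4819, -0.2424, 0.0095]
tcp_rot: [3.14, -0.085, 0.003]
ft_force: [-0.1, 0.7, 6.1]
width: 0.0117
```

>>> {"api": "carry_out", "payload": {
  "hand": [1,1,1,1,1,1],
  "xyz": [
    [0,0,0],
    [0,0,-0.5],
    [0,0,-1.5],
    [0,0,-2],
    [0,0,-1],
    [0,0,0]
  ],
  "delta_rot": [
    [0,0,0],
    [0,0,0],
    [0,0,0],
    [0,0,0],
    [0,0,0],
    [0,0,0]
  ]
}}

```text
time: 16.82
tcp_pos: [0.4826, -0.2428, 0.0605]
tcp_rot: [3.139, -0.085, 0.006]
ft_force: [-0.8, -1.5, -0.1]
width: 0.0116
```

Run:
```python
from h import *
s=get_state(); print(s["tcp_pos"].round(4),s["tcp_rot"].round(3),s["width"],s["ft_force"])
S=grab_frame("side"); print((proj(S,[s["tcp_pos"],s["tcp_pos"]*[1,1,0]+[0,0,.0075]])-[280,300])*4)
b=cv2.resize(S["image"][300:450,280:460,::-1],None,fx=4,fy=4,interpolation=cv2.INTER_CUBIC)
cv2.imwrite("pics/s12.png",b)
```

```text
[ 0.4826 -0.2428  0.0605] [ 3.139 -0.085  0.006] 0.011585924737849987 [-0.80282996 -1.46915701 -0.12116724]
[[275.24074576 334.30552882]
 [268.31142111 413.21222462]]
```

View pics/s12.png

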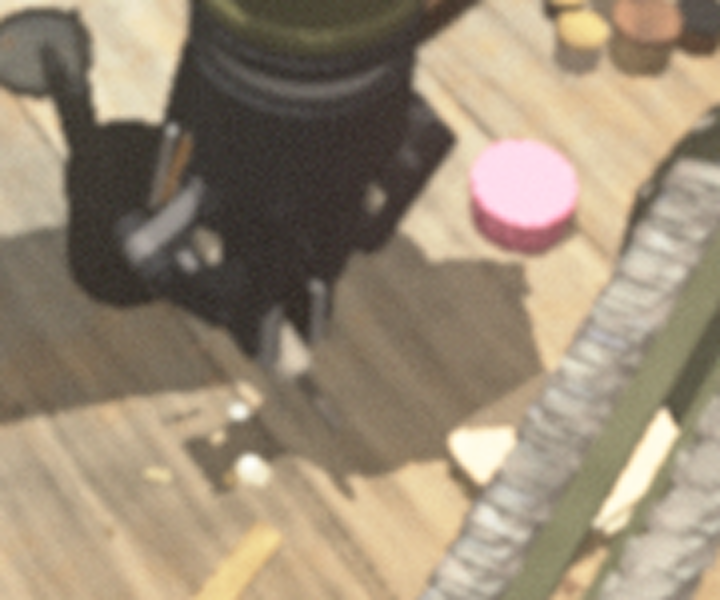

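>>> {"api": "carry_out", "payload": {
  "hand": [1,1,1,1,1,1,1,1,1,1],
  "xyz": [
    [0,0,-2],
    [0,0,-3],
    [0,0,-3.5],
    [0,0,-3.5],
    [0,-1,-2],
    [-0.2,-2.5,0],
    [-0.2,-3.5,0],
    [-0.2,-3.8,0],
    [-0.2,-3.8,0],
    [-0.2,-3.8,0]
  ],
  "delta_rot": [
    [0,0,0],
    [0,0,0],
    [0,0,0],
    [0,0,0],
    [0,0,0],
    [0,0,0],
    [0,0,0],
    [0,0,0],
    [0,0,0],
    [0,0,0]
  ]
}}

```text
time: 17.7
tcp_pos: [0.4804, -0.0562, 0.1975]
tcp_rot: [-3.14, 0.086, 0.002]
ft_force: [1.1, 0.5, 0.6]
width: 0.0114
```

>>> {"api": "carry_out", "payload": {
  "hand": [1,1,1,1,1,1,1,1,1,1],
  "xyz": [
    [-0.2,-3.8,0],
    [-0.2,-3.8,0],
    [-0.2,-3.8,0],
    [-0.2,-3.8,0],
    [-0.2,-3.8,0],
    [-0.2,-3.8,0],
    [-0.2,-3.8,0],
    [-0.2,-3.5,0],
    [-0.2,-2.5,0],
    [0,-1,0]
  ],
  "delta_rot": [
    [0,0,0],
    [0,0,0],
    [0,0,0],
    [0,0,0],
    [0,0,0],
    [0,0,0],
    [0,0,0],
    [0,0,0],
    [0,0,0],
    [0,0,0]
  ]
}}

```text
time: 18.53
tcp_pos: [0.4796, 0.2843, 0.197]
tcp_rot: [-3.139, 0.074, 0.003]
ft_force: [-0.0, 0.0, -0.9]
width: 0.0116
```

>>> {"api": "carry_out", "payload": {
  "hand": [1,1,1,1,1,1,1,1,1,1],
  "xyz": [
    [0,0,0],
    [0,0,0],
    [0,0,0],
    [0,0,0],
    [0,0,0],
    [0,0,0],
    [0,0,0],
    [0,0,0],
    [0,0,0],
    [0,0,0]
  ],
  "delta_rot": [
    [0,0,-0.1],
    [0,0,-0.12],
    [0,0,-0.12],
    [0,0,-0.12],
    [0,0,-0.12],
    [0,0,-0.12],
    [0,0,-0.12],
    [0,0,-0.12],
    [0,0,-0.12],
    [0,0,-0.12]
  ]
}}

```text
time: 19.37
tcp_pos: [0.4813, 0.2769, 0.1974]
tcp_rot: [2.652, 1.682, -0.003]
ft_force: [-0.0, 0.5, -0.0]
width: 0.0116
```

>>> {"api": "carry_out", "payload": {
  "hand": [1,1,1,1,1,1],
  "xyz": [
    [0,0,0],
    [0,0,0],
    [0,0,0],
    [0,0,0],
    [0,0,0],
    [0,0,0]
  ],
  "delta_rot": [
    [0,0,-0.12],
    [0,0,-0.12],
    [0,0,-0.12],
    [0,0,-0.05],
    [0,0,0],
    [0,0,0]
  ]
}}

```text
time: 19.87
tcp_pos: [0.4813, 0.2774, 0.1976]
tcp_rot: [-2.263, -2.179, 0.003]
ft_force: [0.3, -0.4, -0.9]
width: 0.0119
```

```bash
cat >> h.py <<'E'
def st():
    s=get_state(); R=cv2.Rodrigues(s["tcp_rot"])[0]
    print(s["time"],s["tcp_pos"].round(4),"yaw",np.degrees(np.arctan2(R[1,0],R[0,0])).round(2),"zax",R[:,2].round(3),"w",round(s["width"],4),"ft",s["ft_force"].round(1),"q7",s["qpos"].round(2)); return s,R
def rel(tx,ty):
    s,R=st(); d=np.array([tx,ty,s["tcp_pos"][2]])-s["tcp_pos"]; print("tool shift cm",(R.T@d*100).round(2))
E
python3 - <<'E'
from h import *
rel(.481,.2765)
S=grab_frame("side")
b=cv2.resize(S["image"][130:280,120:300,::-1],None,fx=4,fy=4,interpolation=cv2.INTER_CUBIC)
cv2.imwrite("pics/s13.png",b)
E
```

```text
19.8667 [0.4813 0.2774 0.1976] yaw 87.83 zax [-0.001 -0.001 -1.   ] w 0.0119 ft [ 0.3 -0.4 -0.9] q7 [-0.44  0.65 -0.27  1.81  0.25  0.72  0.69]
tool shift cm [-0.09 -0.03  0.  ]
```

View pics/s13.png

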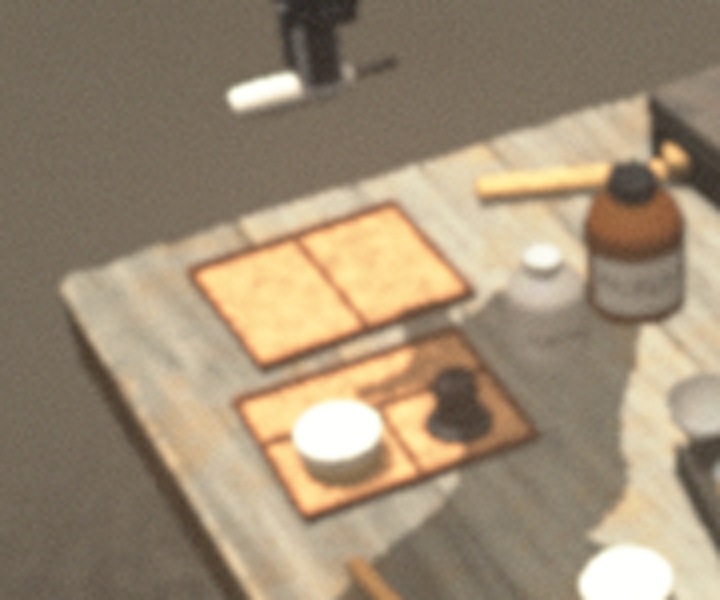

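>>> {"api": "carry_out", "payload": {
  "hand": [1,1,1,1,1,1,1,1],
  "xyz": [
    [-0.1,0,2],
    [0,0,3],
    [0,0,3.5],
    [0,0,3.5],
    [0,0,2.3],
    [0,0,0.5],
    [0,0,0],
    [0,0,0]
  ],
  "delta_rot": [
    [0,0,0],
    [0,0,0],
    [0,0,0],
    [0,0,0],
    [0,0,0],
    [0,0,0],
    [0,0,0],
    [0,0,0]
  ]
}}

```text
time: 20.58
tcp_pos: [0.4818, 0.2781, 0.0511]
tcp_rot: [2.26, 2.182, 0.002]
ft_force: [0.0, 0.6, 0.4]
width: 0.0117
```

Run:
```python
from h import *
rel(.481,.2765)
S=grab_frame("side"); s=get_state()
print((proj(S,[s["tcp_pos"]*[1,1,0]+[0,0,.003]])-[150,180])*6)
b=cv2.resize(S["image"][180:280,150:280,::-1],None,fx=6,fy=6,interpolation=cv2.INTER_CUBIC)
cv2.imwrite("pics/s14.png",b)
```

```text
20.5833 [0.4818 0.2781 0.0511] yaw 87.98 zax [ 0.001  0.    -1.   ] w 0.0117 ft [0.  0.6 0.4] q7 [-0.51  0.88 -0.17  1.9   0.34  0.39  0.6 ]
tool shift cm [-0.16 -0.08 -0.  ]
[[362.13785722 276.19543721]]
```

View pics/s14.png

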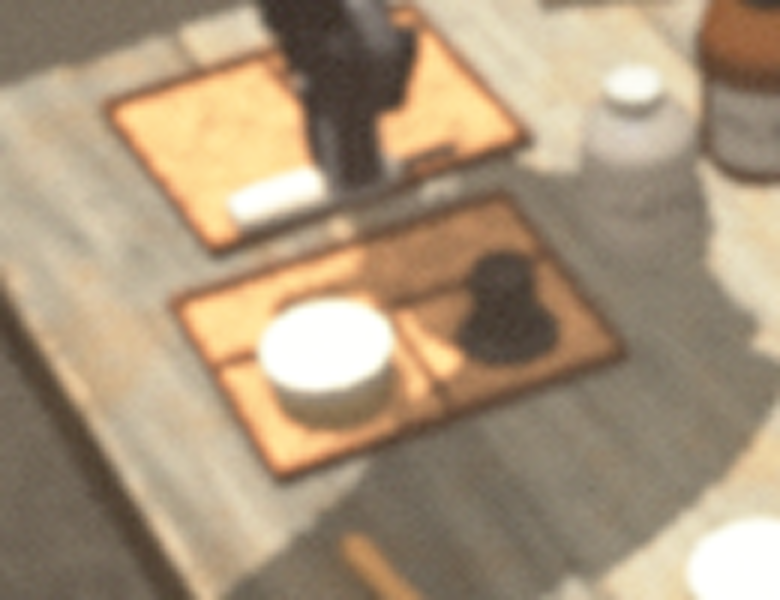

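>>> {"api": "carry_out", "payload": {
  "hand": [1,1,1,1,1,1],
  "xyz": [
    [-0.1,-0.1,1.2],
    [0,0,1.2],
    [0,0,0.8],
    [0,0,0.2],
    [0,0,0],
    [0,0,0]
  ],
  "delta_rot": [
    [0,0,0],
    [0,0,0],
    [0,0,0],
    [0,0,0],
    [0,0,0],
    [0,0,0]
  ]
}}

```text
time: 21.13
tcp_pos: [0.4804, 0.2769, 0.0165]
tcp_rot: [2.26, 2.182, 0.001]
ft_force: [-0.2, 0.1, -0.2]
width: 0.0116
```

Run:
```python
from h import *
rel(.481,.2765)
S=grab_frame("side"); s=get_state()
b=cv2.resize(S["image"][180:280,150:280,::-1],None,fx=6,fy=6,interpolation=cv2.INTER_CUBIC)
cv2.imwrite("pics/s15.png",b)
```

```text
21.1333 [0.4804 0.2769 0.0165] yaw 88.0 zax [ 0.  0. -1.] w 0.0116 ft [-0.2  0.1 -0.2] q7 [-0.53  0.94 -0.14  1.91  0.36  0.32  0.59]
tool shift cm [-0.04  0.06  0.  ]
```

View pics/s15.png

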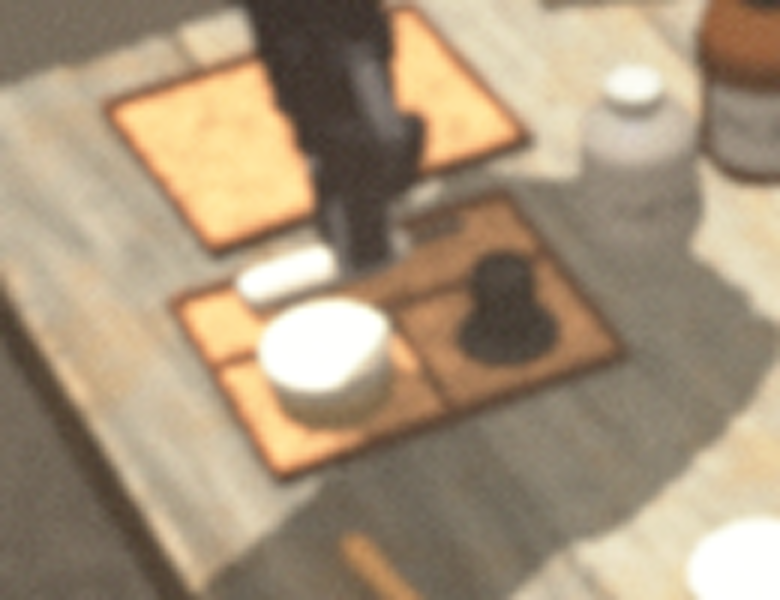

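Lower 3 mm, open a little, lift.

>>> {"api": "carry_out", "payload": {
  "hand": [1,1,1,2.4,2.4,2.4,2.4,2.4,2.4,2.4],
  "xyz": [
    [0,0,0.3],
    [0,0,0],
    [0,0,0],
    [0,0,0],
    [0,0,0],
    [0,0,0],
    [0,0,-1],
    [0,0,-3],
    [0,0,-3],
    [0,0,-2]
  ],
  "delta_rot": [
    [0,0,0],
    [0,0,0],
    [0,0,0],
    [0,0,0],
    [0,0,0],
    [0,0,0],
    [0,0,0],
    [0,0,0],
    [0,0,0],
    [0,0,0]
  ]
}}

```text
time: 22.02
tcp_pos: [0.4809, 0.2772, 0.1061]
tcp_rot: [2.259, 2.182, 0.004]
ft_force: [0.3, 0.4, -0.3]
width: 0.024
```

Run:
```python
from h import *
st()
S=grab_frame("side")
b=cv2.resize(S["image"][180:280,150:280,::-1],None,fx=6,fy=6,interpolation=cv2.INTER_CUBIC)
cv2.imwrite("pics/s16.png",b)
```

```text
22.0167 [0.4809 0.2772 0.1061] yaw 88.01 zax [ 0.002  0.001 -1.   ] w 0.024 ft [ 0.3  0.4 -0.3] q7 [-0.48  0.78 -0.21  1.89  0.31  0.5   0.63]
```

View pics/s16.png

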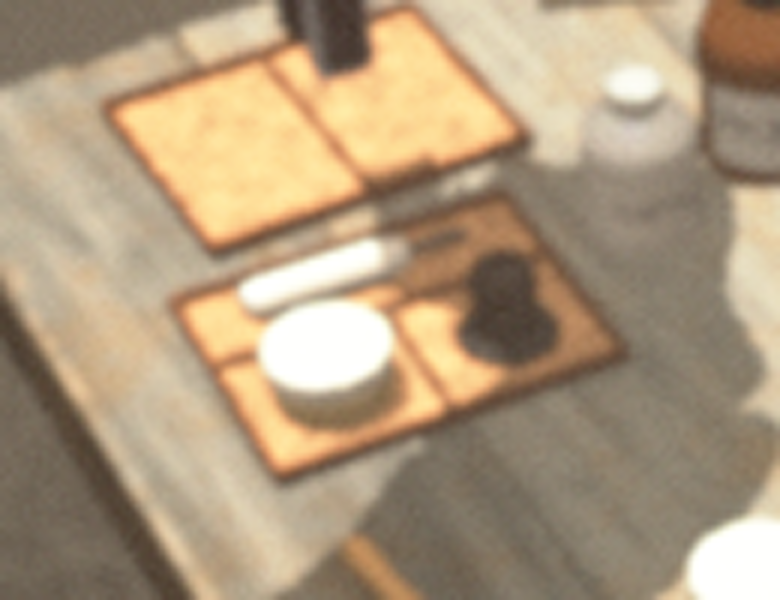

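>>> {"api": "carry_out", "payload": {
  "hand": [3,4,5,6,6.5,6.5,6.5,6.5,6.5,6.5],
  "xyz": [
    [0,0,-1],
    [0,0,-1],
    [0,0,-1],
    [0,0,-1],
    [0,0,-1],
    [0,0,0],
    [0,0,0],
    [0,0,0],
    [0,0,0],
    [0,0,0]
  ],
  "delta_rot": [
    [0,0,0.1],
    [0,0,0.12],
    [0,0,0.12],
    [0,0,0.12],
    [0,0,0.12],
    [0,0,0.12],
    [0,0,0.12],
    [0,0,0.12],
    [0,0,0.12],
    [0,0,0.12]
  ]
}}

```text
time: 22.9
tcp_pos: [0.4801, 0.2769, 0.1539]
tcp_rot: [-3.093, -0.547, -0.0]
ft_force: [-0.1, 0.0, 0.8]
width: 0.065
```

>>> {"api": "carry_out", "payload": {
  "hand": [6.5,6.5,6.5,6.5],
  "xyz": [
    [0,0,0],
    [0,0,0],
    [0,0,0],
    [0,0,0]
  ],
  "delta_rot": [
    [0,0,0.1],
    [0,0,0.05],
    [0,0,0],
    [0,0,0]
  ]
}}

```text
time: 23.23
tcp_pos: [0.4801, 0.2769, 0.1537]
tcp_rot: [-3.124, -0.326, -0.0]
ft_force: [-0.7, -0.1, -1.2]
width: 0.0652
```

Run:
```python
from h import *
rel(.6665,-.080)
T=grab_frame("top"); im=T["image"]
hsv=cv2.cvtColor(im,cv2.COLOR_RGB2HSV)[195:232,345:400]
g=cv2.GaussianBlur(im,(3,3),0)[195:232,345:400].astype(int).sum(2)
m=(g<330).astype(np.uint8)
cs,_=cv2.findContours(m,cv2.RETR_EXTERNAL,cv2.CHAIN_APPROX_NONE)
c=max(cs,key=cv2.contourArea); r=cv2.minAreaRect(c); b=cv2.boxPoints(r)+[345,195]
print(r, b, back(T,b,.026).round(4), back(T,b,.026).mean(0))
cv2.imwrite("pics/t17.png",cv2.resize(im[180:300,220:420,::-1],None,fx=4,fy=4,interpolation=cv2.INTER_CUBIC))
cv2.imwrite("pics/m17.png",cv2.resize(m*255,None,fx=8,fy=8,interpolation=cv2.INTER_NEAREST))
```

```text
23.2333 [0.4801 0.2769 0.1537] yaw 11.91 zax [ 0.  0. -1.] w 0.0652 ft [-0.7 -0.1 -1.2] q7 [-0.69  0.71  0.13  1.87 -0.16  0.57 -0.24]
tool shift cm [ 1.087e+01  3.877e+01 -1.000e-02]
((26.67307472229004, 17.865385055541992), (16.08152198791504, 28.43684196472168), 78.69007110595703) [[356.15384293 207.7692318 ]
 [384.03845978 202.19230938]
 [387.19230652 217.96153831]
 [359.30768967 223.53845978]] [[ 0.6778 -0.0394  0.026 ]
 [ 0.6906 -0.1086  0.026 ]
 [ 0.6511 -0.1149  0.026 ]
 [ 0.6385 -0.046   0.026 ]] [ 0.66452934 -0.077219    0.026     ]
```

View pics/t17.png

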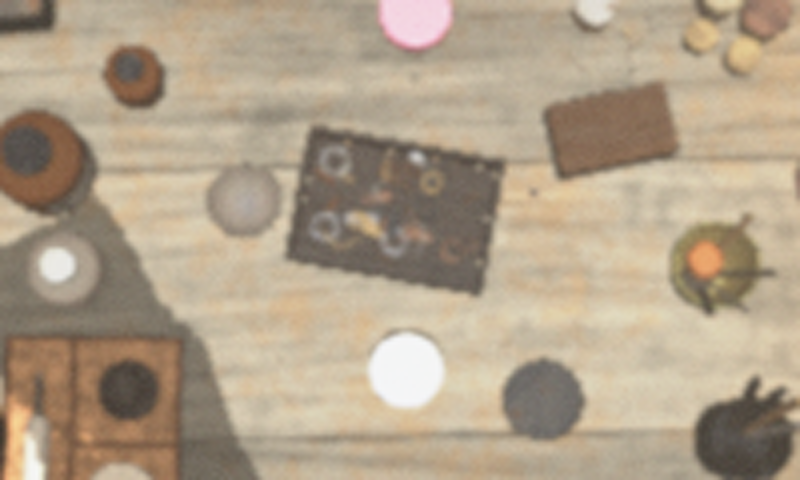

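View pics/m17.png

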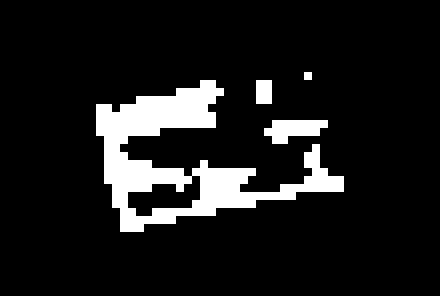

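>>> {"api": "carry_out", "payload": {
  "hand": [6.5,6.5,6.5,6.5,6.5,6.5,6.5,6.5,6.5,6.5],
  "xyz": [
    [0.5,1.5,0],
    [0.9,3,0],
    [1,3.6,0],
    [1,3.6,0],
    [1,3.6,0],
    [1,3.6,0],
    [1,3.6,0],
    [1,3.6,0],
    [1,3.6,0],
    [1,3.6,0]
  ],
  "delta_rot": [
    [0,0,0],
    [0,0,0],
    [0,0,0],
    [0,0,0],
    [0,0,0],
    [0,0,0],
    [0,0,0],
    [0,0,0],
    [0,0,0],
    [0,0,0]
  ]
}}

```text
time: 24.12
tcp_pos: [0.6409, -0.0319, 0.1535]
tcp_rot: [-3.124, -0.324, -0.0]
ft_force: [0.1, 0.4, -0.5]
width: 0.0651
```

>>> {"api": "carry_out", "payload": {
  "hand": [6.5,6.5,6.5,6.5,6.5,6.5,6.5],
  "xyz": [
    [0.9,3,0],
    [0.5,2,1],
    [0,0.3,3],
    [0,0,3],
    [0,0,1],
    [0,0,0],
    [0,0,0]
  ],
  "delta_rot": [
    [0,0,0],
    [0,0,0],
    [0,0,0],
    [0,0,0],
    [0,0,0],
    [0,0,0],
    [0,0,0]
  ]
}}

```text
time: 24.7
tcp_pos: [0.665, -0.0785, 0.0736]
tcp_rot: [-3.124, -0.325, 0.0]
ft_force: [-0.1, 0.3, 0.5]
width: 0.0648
```

Run:
```python
from h import *
rel(.666,-.079)
S=grab_frame("side")
b=cv2.resize(S["image"][220:360,310:450,::-1],None,fx=4,fy=4,interpolation=cv2.INTER_CUBIC)
print((proj(S,[[.666,-.079,.026],get_state()["tcp_pos"]])-[310,220])*4)
cv2.imwrite("pics/s18.png",b)
```

```text
24.7 [ 0.665  -0.0785  0.0736] yaw 11.86 zax [-0.     0.001 -1.   ] w 0.0648 ft [-0.1  0.3  0.5] q7 [ 0.02  0.94  0.05  1.54 -0.06  0.66  0.31]
tool shift cm [ 0.08  0.07 -0.  ]
[[269.0170127  265.14940244]
 [277.56808406 189.82594335]]
```

View pics/s18.png

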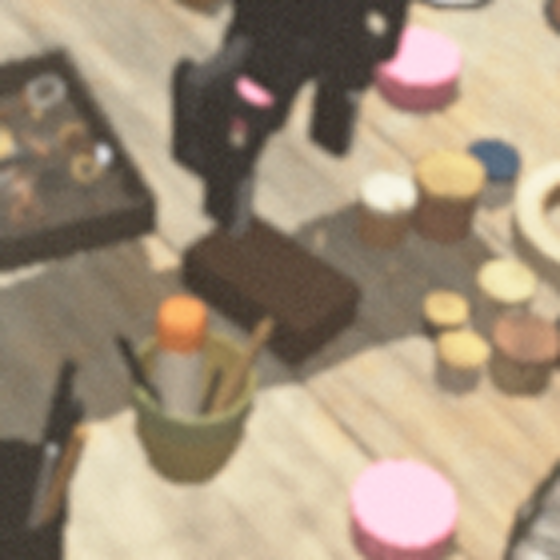

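Run:
```python
from h import *
S=grab_frame("side");T=grab_frame("top")
print(back(S,[(310+385/4,220+235/4),(310+360/4,220+225/4)],0.0).round(3), back(T,[(220+593/4,180+8/4)],.04))
```

```text
[[ 0.745 -0.074  0.   ]
 [ 0.739 -0.062 -0.   ]] [[ 0.73871731 -0.0695375   0.04      ]]
```

>>> {"api": "carry_out", "payload": {
  "hand": [6,6,6,6,6],
  "xyz": [
    [0.1,0.1,1],
    [0,0,1],
    [0,0,0.5],
    [0,0,0],
    [0,0,0]
  ],
  "delta_rot": [
    [0,0,0],
    [0,0,0],
    [0,0,0],
    [0,0,0],
    [0,0,0]
  ]
}}

```text
time: 25.27
tcp_pos: [0.6656, -0.0797, 0.0475]
tcp_rot: [-3.125, -0.323, 0.002]
ft_force: [-0.4, 0.2, -0.1]
width: 0.0599
```

>>> {"api": "carry_out", "payload": {
  "hand": [6,6,6,6,4,4,4,4,4,4],
  "xyz": [
    [0,0,1.5],
    [0,0,1.4],
    [0,0,1],
    [0,0,0],
    [0,0,0],
    [0,0,0],
    [0,0,0],
    [0,0,0],
    [0,0,0],
    [0,0,0]
  ],
  "delta_rot": [
    [0,0,0],
    [0,0,0],
    [0,0,0],
    [0,0,0],
    [0,0,0],
    [0,0,0],
    [0,0,0],
    [0,0,0],
    [0,0,0],
    [0,0,0]
  ],
  "force": 45
}}

```text
time: 26.1
tcp_pos: [0.6661, -0.0798, 0.0094]
tcp_rot: [-3.125, -0.323, -0.0]
ft_force: [-0.1, -1.3, -1.0]
width: 0.0442
```

>>> {"api": "carry_out", "payload": {
  "hand": [4,4,4,4,4,4,4],
  "xyz": [
    [0,0,-0.5],
    [0,0,-1.5],
    [0,0,-3],
    [0,0,-3],
    [0,0,-2],
    [0,0,0],
    [0,0,0]
  ],
  "delta_rot": [
    [0,0,0],
    [0,0,0],
    [0,0,0],
    [0,0,0],
    [0,0,0],
    [0,0,0],
    [0,0,0]
  ]
}}

```text
time: 26.68
tcp_pos: [0.6674, -0.0799, 0.1117]
tcp_rot: [3.124, 0.323, 0.006]
ft_force: [0.1, -0.2, -2.6]
width: 0.0441
```

Run:
```python
from h import *
rel(.4745,.376)
S=grab_frame("side")
b=cv2.resize(S["image"][180:360,290:470,::-1],None,fx=3,fy=3,interpolation=cv2.INTER_CUBIC)
cv2.imwrite("pics/s19.png",b)
```

```text
26.6833 [ 0.6674 -0.0799  0.1117] yaw 11.8 zax [ 0.004 -0.    -1.   ] w 0.0441 ft [ 0.1 -0.2 -2.6] q7 [ 0.02  0.89  0.05  1.52 -0.06  0.73  0.31]
tool shift cm [ -9.56 -48.57  -0.09]
```

View pics/s19.png

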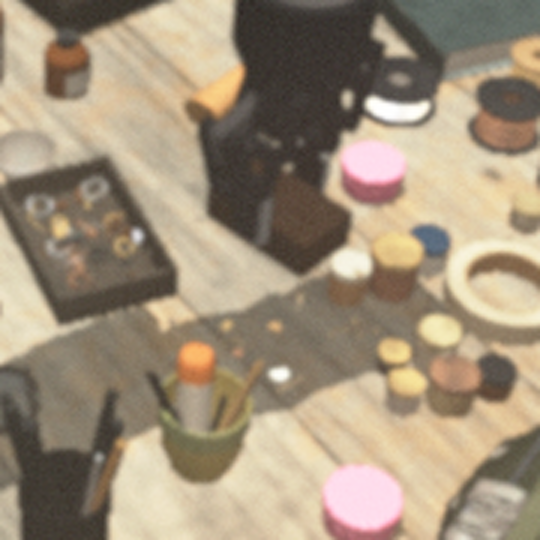

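>>> {"api": "carry_out", "payload": {
  "hand": [4,4,4,4,4,4,4,4,4,4],
  "xyz": [
    [0,0,-1.5],
    [0,0,-2],
    [0,0,-1],
    [-0.5,-1.5,0],
    [-1,-3,0],
    [-1,-3.5,0],
    [-1,-3.5,0],
    [-1,-3.5,0],
    [-1,-3.5,0],
    [-1,-3.5,0]
  ],
  "delta_rot": [
    [0,0,0.1],
    [0,0,0.09],
    [0,0,0],
    [0,0,0],
    [0,0,0],
    [0,0,0],
    [0,0,0],
    [0,0,0],
    [0,0,0],
    [0,0,0]
  ]
}}

```text
time: 27.57
tcp_pos: [0.5952, 0.1416, 0.1528]
tcp_rot: [-3.141, -0.031, 0.005]
ft_force: [1.0, 0.6, -2.0]
width: 0.0438
```

>>> {"api": "carry_out", "payload": {
  "hand": [4,4,4,4,4,4,4,4,4,4],
  "xyz": [
    [-1,-3.5,0],
    [-1,-3.5,0],
    [-1,-3.5,0],
    [-1,-3.5,0],
    [-1,-3.5,0],
    [-0.9,-3,0],
    [-0.4,-1.7,0],
    [0,-0.5,0],
    [0,0,0],
    [0,0,0]
  ],
  "delta_rot": [
    [0,0,0],
    [0,0,0],
    [0,0,0],
    [0,0,0],
    [0,0,0],
    [0,0,0],
    [0,0,0],
    [0,0,0],
    [0,0,0],
    [0,0,0]
  ]
}}

```text
time: 28.4
tcp_pos: [0.5308, 0.3634, 0.1534]
tcp_rot: [3.139, 0.026, -0.002]
ft_force: [-0.5, -0.9, -3.1]
width: 0.0438
```

Run:
```python
from h import *
rel(.5395,.3764)
```

```text
28.4 [0.5308 0.3634 0.1534] yaw 0.93 zax [-0.001 -0.002 -1.   ] w 0.0438 ft [-0.5 -0.9 -3.1] q7 [-0.78  0.82  0.2   1.59 -0.21  0.76 -0.47]
tool shift cm [ 0.9  -1.28 -0.  ]
```

>>> {"api": "carry_out", "payload": {
  "hand": [4,4,4,4,4,4,4],
  "xyz": [
    [0.9,-1.3,1],
    [0,0,2.5],
    [0,0,3],
    [0,0,2.5],
    [0,0,1],
    [0,0,0],
    [0,0,0]
  ],
  "delta_rot": [
    [0,0,0],
    [0,0,0],
    [0,0,0],
    [0,0,0],
    [0,0,0],
    [0,0,0],
    [0,0,0]
  ]
}}

```text
time: 28.98
tcp_pos: [0.5407, 0.3768, 0.0546]
tcp_rot: [3.141, 0.022, 0.001]
ft_force: [-1.0, 0.1, -2.0]
width: 0.044
```

Run:
```python
from h import *
rel(.5395,.3764)
S=grab_frame("side")
C=np.array([.507,.376]); 
print((proj(S,[[.5395,.3764,.003],[*get_state()["tcp_pos"][:2],.003]])-[140,120])*5)
b=cv2.resize(S["image"][120:240,140:280,::-1],None,fx=5,fy=5,interpolation=cv2.INTER_CUBIC)
cv2.imwrite("pics/s20.png",b)
```

```text
28.9833 [0.5407 0.3768 0.0546] yaw 0.82 zax [ 0.    -0.001 -1.   ] w 0.044 ft [-1.   0.1 -2. ] q7 [-0.77  0.97  0.17  1.58 -0.24  0.61 -0.46]
tool shift cm [-0.12  0.03 -0.  ]
[[378.71872203 377.80701313]
 [381.2717945  375.24758041]]
```

View pics/s20.png

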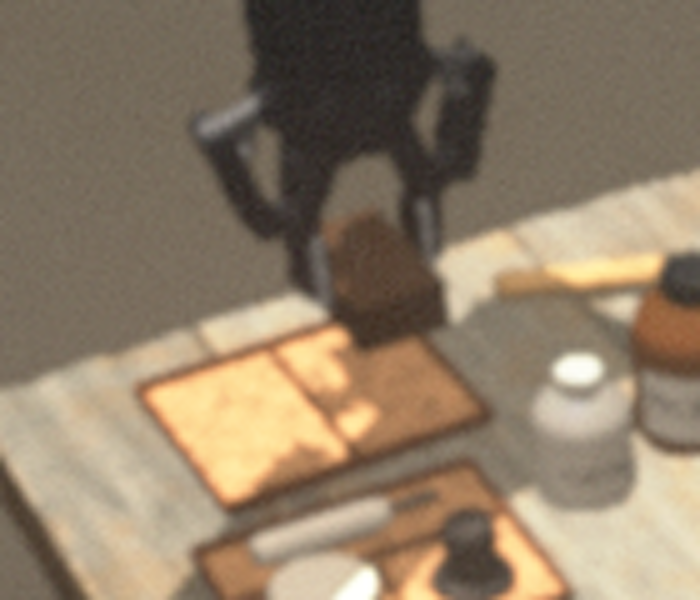

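>>> {"api": "carry_out", "payload": {
  "hand": [4,4,4,4,4,4],
  "xyz": [
    [-0.1,0.1,1],
    [0,0,1.5],
    [0,0,1],
    [0,0,0.4],
    [0,0,0],
    [0,0,0]
  ],
  "delta_rot": [
    [0,0,0],
    [0,0,0],
    [0,0,0],
    [0,0,0],
    [0,0,0],
    [0,0,0]
  ]
}}

```text
time: 29.53
tcp_pos: [0.5386, 0.3772, 0.0148]
tcp_rot: [3.141, 0.025, -0.001]
ft_force: [0.1, -0.1, -1.5]
width: 0.0438
```

Run:
```python
from h import *
rel(.5395,.3764)
S=grab_frame("side")
b=cv2.resize(S["image"][140:240,140:260,::-1],None,fx=6,fy=6,interpolation=cv2.INTER_CUBIC)
cv2.imwrite("pics/s21.png",b)
```

```text
29.5333 [0.5386 0.3772 0.0148] yaw 0.92 zax [-0.001 -0.    -1.   ] w 0.0438 ft [ 0.1 -0.1 -1.5] q7 [-0.76  1.02  0.15  1.59 -0.25  0.55 -0.45]
tool shift cm [ 0.09  0.08 -0.  ]
```

View pics/s21.png

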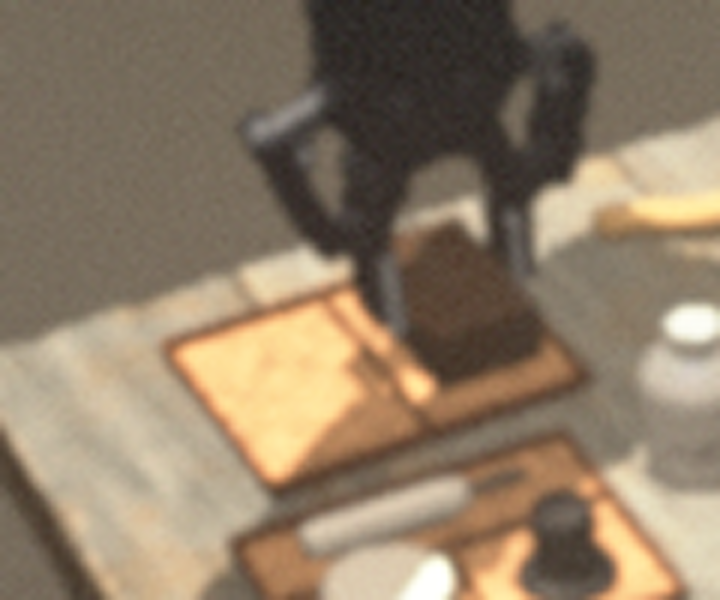

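>>> {"api": "carry_out", "payload": {
  "hand": [4,4,4,5.5,5.5,5.5,5.5,5.5,5.5,5.5],
  "xyz": [
    [0.1,0,0.2],
    [0,0,0],
    [0,0,0],
    [0,0,0],
    [0,0,0],
    [0,0,0],
    [0,0,-1],
    [0,0,-3],
    [0,0,-3],
    [0,0,-3]
  ],
  "delta_rot": [
    [0,0,0],
    [0,0,0],
    [0,0,0],
    [0,0,0],
    [0,0,0],
    [0,0,0],
    [0,0,0],
    [0,0,0],
    [0,0,0],
    [0,0,0]
  ]
}}

```text
time: 30.42
tcp_pos: [0.5397, 0.3771, 0.1151]
tcp_rot: [3.141, 0.025, -0.0]
ft_force: [1.0, 0.1, 0.5]
width: 0.055
```

Run:
```python
from h import *
rel(.520,.050)
S=grab_frame("side")
b=cv2.resize(S["image"][140:260,140:290,::-1],None,fx=5,fy=5,interpolation=cv2.INTER_CUBIC)
cv2.imwrite("pics/s22.png",b)
```

```text
30.4167 [0.5397 0.3771 0.1151] yaw 0.91 zax [-0. -0. -1.] w 0.055 ft [1.  0.1 0.5] q7 [-0.78  0.88  0.19  1.56 -0.23  0.72 -0.47]
tool shift cm [-2.49 32.67  0.  ]
```

View pics/s22.png

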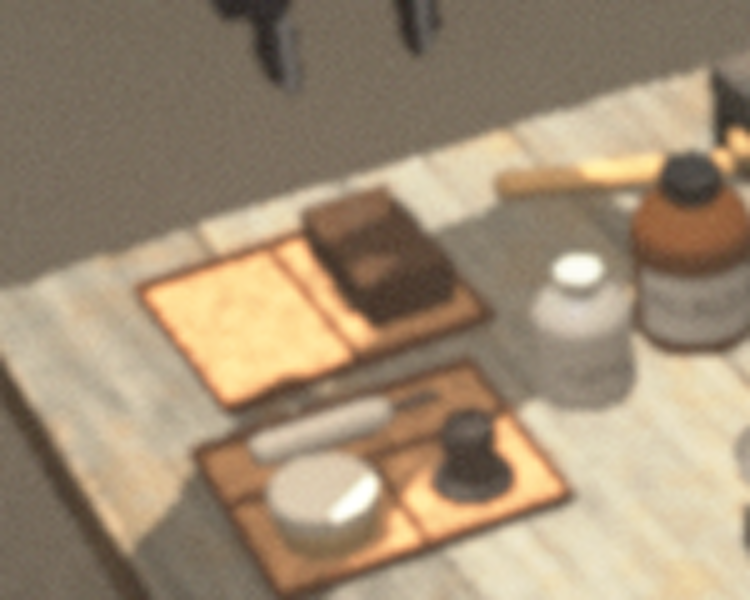

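>>> {"api": "carry_out", "payload": {
  "hand": [6,6.5,6.5,6.5,6.5,6.5,6.5,6.5,6.5,6.5],
  "xyz": [
    [0,0,0],
    [0,0,0],
    [0,0,0],
    [0,0,0],
    [0,0,0],
    [0,0,0],
    [0,0,0],
    [0,0,0],
    [0,0,0],
    [0,0,0]
  ],
  "delta_rot": [
    [0,0,-0.12],
    [0,0,-0.12],
    [0,0,-0.12],
    [0,0,-0.12],
    [0,0,-0.12],
    [0,0,-0.12],
    [0,0,-0.12],
    [0,0,-0.12],
    [0,0,-0.12],
    [0,0,-0.12]
  ]
}}

```text
time: 31.3
tcp_pos: [0.5402, 0.3771, 0.1141]
tcp_rot: [2.573, 1.802, 0.002]
ft_force: [0.9, -0.0, 0.4]
width: 0.0648
```

>>> {"api": "carry_out", "payload": {
  "hand": [6.5,6.5,6.5,6.5,6.5],
  "xyz": [
    [0,0,0],
    [0,0,0],
    [0,0,0],
    [0,0,0],
    [0,0,0]
  ],
  "delta_rot": [
    [0,0,-0.12],
    [0,0,-0.12],
    [0,0,-0.12],
    [0,0,0],
    [0,0,0]
  ]
}}

```text
time: 31.72
tcp_pos: [0.5401, 0.3771, 0.1138]
tcp_rot: [2.22, 2.223, 0.001]
ft_force: [0.1, -0.7, 0.0]
width: 0.0648
```

Run:
```python
from h import *
rel(.520,.050)
T=grab_frame("top"); im=T["image"]
cv2.imwrite("pics/t23.png",cv2.resize(im[235:320,150:360,::-1],None,fx=3.8,fy=3.8,interpolation=cv2.INTER_CUBIC))
g=im.min(2)[262:284,308:336]; m=g>225
v,u=np.nonzero(m); print(m.sum(),back(T,[(u.mean()+308,v.mean()+262)],.025))
print(back(T,[(340,253.7),(292,245.5)],.015))
```

```text
31.7167 [0.5401 0.3771 0.1138] yaw 90.09 zax [ 0.001  0.    -1.   ] w 0.0648 ft [ 0.1 -0.7  0. ] q7 [-0.56  0.88 -0.24  1.55  0.27  0.74  0.66]
tool shift cm [-3.27e+01 -2.06e+00 -1.00e-02]
243 [[0.52151494 0.04983259 0.025     ]]
[[0.56628301 0.00252302 0.015     ]
 [0.58865431 0.11987746 0.015     ]]
```

View pics/t23.png

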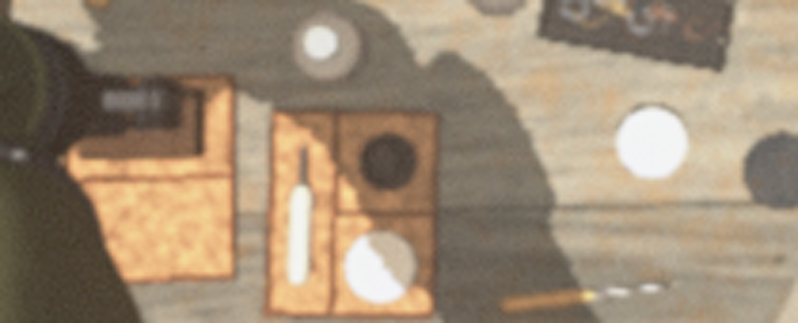

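>>> {"api": "carry_out", "payload": {
  "hand": [6.5,6.5,6.5,6.5,6.5,6.5,6.5,6.5,6.5,6.5],
  "xyz": [
    [-1.5,-0.1,0],
    [-3,-0.2,0],
    [-3.7,-0.2,0],
    [-3.7,-0.2,0],
    [-3.7,-0.2,0],
    [-3.7,-0.2,0],
    [-3.7,-0.2,0],
    [-3.7,-0.2,0],
    [-3,-0.2,0],
    [-2,-0.2,0]
  ],
  "delta_rot": [
    [0,0,0],
    [0,0,0],
    [0,0,0],
    [0,0,0],
    [0,0,0],
    [0,0,0],
    [0,0,0],
    [0,0,0],
    [0,0,0],
    [0,0,0]
  ]
}}

```text
time: 32.6
tcp_pos: [0.5221, 0.0555, 0.1135]
tcp_rot: [2.222, 2.218, -0.004]
ft_force: [-0.3, 0.0, 0.0]
width: 0.0651
```

>>> {"api": "carry_out", "payload": {
  "hand": [6.5,6.5,6.5,6.5,6.5],
  "xyz": [
    [-1,0,2],
    [0,0,2],
    [0,0,1],
    [0,0,0],
    [0,0,0]
  ],
  "delta_rot": [
    [0,0,0],
    [0,0,0],
    [0,0,0],
    [0,0,0],
    [0,0,0]
  ]
}}

```text
time: 33.02
tcp_pos: [0.5225, 0.051, 0.0633]
tcp_rot: [-2.215, -2.227, 0.0]
ft_force: [-0.0, 1.2, 0.4]
width: 0.065
```

Run:
```python
from h import *
rel(.521,.050)
S=grab_frame("side")
print((proj(S,[[.521,.05,.025]])-[200,180])*4)
cv2.imwrite("pics/s24.png",cv2.resize(S["image"][180:320,200:360,::-1],None,fx=4,fy=4,interpolation=cv2.INTER_CUBIC))
T=grab_frame("top"); 
cv2.imwrite("pics/t24.png",cv2.resize(T["image"][240:320,150:290,::-1],None,fx=5,fy=5,interpolation=cv2.INTER_CUBIC))
```

```text
33.0167 [0.5225 0.051  0.0633] yaw 90.31 zax [-0.  0. -1.] w 0.065 ft [-0.   1.2  0.4] q7 [-0.06  0.84 -0.2   1.99  0.44  0.36  0.96]
tool shift cm [-0.1  -0.15  0.  ]
[[305.34813207 377.54830277]]
```

View pics/s24.png

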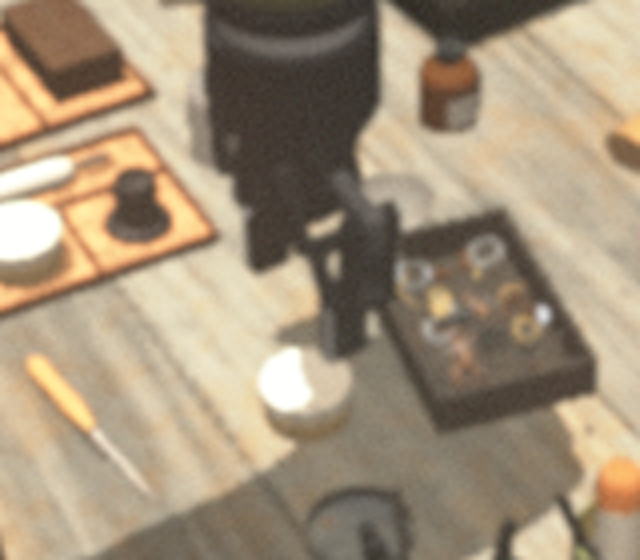

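View pics/t24.png

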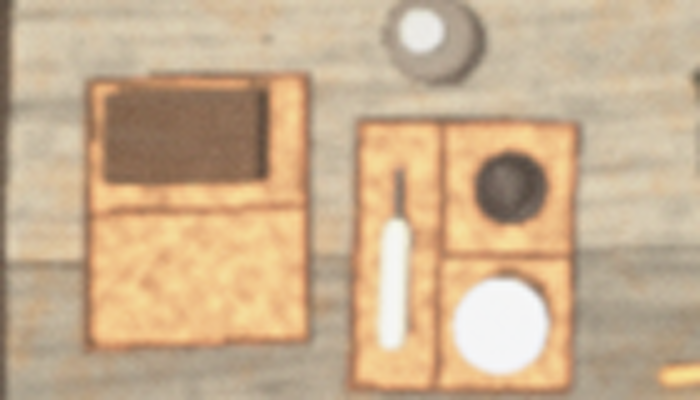

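Run:
```python
from h import *
T=grab_frame("top"); S=grab_frame("side")
c=lambda u,v:((u+.5)/5-.5+150,(v+.5)/5-.5+240)
q=back(T,[c(*p) for p in [(105,92),(258,87),(258,182),(105,186)]],.029); print("box top",q.round(4),q.mean(0))
k=back(T,[c(*p) for p in [(88,78),(309,73),(309,342),(87,349)]],.008); print("tray",k.round(4),k.mean(0))
print("cam",-T["R"].T@T["t"])
print("pot",back(T,[c(501,325)],.028),"loupe",back(T,[c(511,187)],.01),"graver",back(T,[c(397,220),c(393,348),c(399,170)],.011))
k=back(T,[c(*p) for p in [(360,122),(579,122),(572,390),(352,388)]],.008); print("tray3",k.round(4),k.mean(0))
for q in ["wood_box_mid","tray_two","tray_three","loupe_mid","pot_a_mid","graver_mid"]:
  for cam in ("top","side"): print(q,cam,[(np.round(d["at"],4),round(d["confidence"],2)) for d in place_of(cam,q)])
```

```text
box top [[0.5624 0.4117 0.029 ]
 [0.5634 0.3383 0.029 ]
 [0.5177 0.3378 0.029 ]
 [0.5172 0.4109 0.029 ]] [0.5401863  0.37468628 0.029     ]
tray [[0.5711 0.4267 0.008 ]
 [0.5715 0.3185 0.008 ]
 [0.4407 0.3174 0.008 ]
 [0.4395 0.4245 0.008 ]] [0.50569722 0.3717591  0.008     ]
cam [0.47410511 0.06708621 1.14735528]
pot [[0.44747538 0.22165858 0.028     ]] loupe [[0.51366644 0.21917393 0.01      ]] graver [[0.49868183 0.27447965 0.011     ]
 [0.43710075 0.27616532 0.011     ]
 [0.5229553  0.27360202 0.011     ]]
tray3 [[0.5469 0.2933 0.008 ]
 [0.5449 0.186  0.008 ]
 [0.4152 0.1901 0.008 ]
 [0.4183 0.2964 0.008 ]] [0.48131983 0.24148344 0.008     ]
wood_box_mid top [(array([0.5336, 0.3756, 0.0107]), 0.56)]
wood_box_mid side [(array([0.5418, 0.3788, 0.0135]), 0.96)]
tray_two top [(array([ 5.059e-01,  3.842e-01, -2.000e-04]), 0.8)]
tray_two side [(array([ 0.5041,  0.3739, -0.0016]), 0.94)]
tray_three top [(array([0.4801, 0.2412, 0.0015]), 0.64)]
tray_three side [(array([ 0.4786,  0.2473, -0.0032]), 0.83)]
loupe_mid top [(array([0.5127, 0.2272, 0.0204]), 0.73)]
loupe_mid side [(array([0.5141, 0.2233, 0.0137]), 0.52)]
pot_a_mid top []
pot_a_mid side [(array([0.4472, 0.225 , 0.0135]), 0.68)]
graver_mid top [(array([0.4764, 0.276 , 0.0119]), 0.44)]
graver_mid side [(array([0.4802, 0.2758, 0.0129]), 0.75)]
```

>>> {"api": "carry_out", "payload": {
  "hand": [6.5,6.5,6.5,6.5,6.5,4,4,4,4,4],
  "xyz": [
    [-0.1,-0.1,1.5],
    [0,0,2],
    [0,0,1.5],
    [0,0,0.5],
    [0,0,0],
    [0,0,0],
    [0,0,0],
    [0,0,0],
    [0,0,0],
    [0,0,0]
  ],
  "delta_rot": [
    [0,0,0],
    [0,0,0],
    [0,0,0],
    [0,0,0],
    [0,0,0],
    [0,0,0],
    [0,0,0],
    [0,0,0],
    [0,0,0],
    [0,0,0]
  ],
  "force": 35
}}

```text
time: 34.65
tcp_pos: [0.5221, 0.0493, 0.0092]
tcp_rot: [2.215, 2.227, 0.002]
ft_force: [-0.8, 0.5, 6.2]
width: 0.0432
```

>>> {"api": "carry_out", "payload": {
  "hand": [4,4,4,4,4,4,4,4],
  "xyz": [
    [0,0,0],
    [0,0,-0.5],
    [0,0,-1.5],
    [0,0,-3],
    [0,0,-3],
    [0,0,-2],
    [0,0,0],
    [0,0,0]
  ],
  "delta_rot": [
    [0,0,0],
    [0,0,0],
    [0,0,0],
    [0,0,0],
    [0,0,0],
    [0,0,0],
    [0,0,0],
    [0,0,0]
  ]
}}

```text
time: 35.32
tcp_pos: [0.5222, 0.0489, 0.1094]
tcp_rot: [2.215, 2.225, 0.003]
ft_force: [-0.1, 0.7, -1.2]
width: 0.0432
```

Run:
```python
from h import *
rel(.4745,.375)
```

```text
35.3167 [0.5222 0.0489 0.1094] yaw 90.26 zax [ 0.003  0.    -1.   ] w 0.0432 ft [-0.1  0.7 -1.2] q7 [-0.02  0.76 -0.26  1.97  0.41  0.46  0.99]
tool shift cm [32.63 -4.63  0.  ]
```

>>> {"api": "carry_out", "payload": {
  "hand": [4,4,4,4,4,4,4,4,4,4],
  "xyz": [
    [1.5,-0.3,0],
    [3,-0.5,0],
    [3.7,-0.5,0],
    [3.7,-0.5,0],
    [3.7,-0.5,0],
    [3.7,-0.5,0],
    [3.7,-0.5,0],
    [3.7,-0.5,0],
    [3,-0.5,0],
    [2,-0.4,0]
  ],
  "delta_rot": [
    [0,0,0],
    [0,0,0],
    [0,0,0],
    [0,0,0],
    [0,0,0],
    [0,0,0],
    [0,0,0],
    [0,0,0],
    [0,0,0],
    [0,0,0]
  ]
}}

```text
time: 36.15
tcp_pos: [0.4705, 0.3701, 0.1068]
tcp_rot: [-2.209, -2.23, 0.001]
ft_force: [-0.4, 0.6, -1.6]
width: 0.0431
```

>>> {"api": "carry_out", "payload": {
  "hand": [4,4,4,4,4,4],
  "xyz": [
    [0.9,0,1],
    [0,0,2.5],
    [0,0,2],
    [0,0,0.5],
    [0,0,0],
    [0,0,0]
  ],
  "delta_rot": [
    [0,0,0],
    [0,0,0],
    [0,0,0],
    [0,0,0],
    [0,0,0],
    [0,0,0]
  ]
}}

```text
time: 36.65
tcp_pos: [0.473, 0.3737, 0.0477]
tcp_rot: [2.216, 2.226, -0.002]
ft_force: [0.8, -0.2, -0.1]
width: 0.0429
```

Run:
```python
from h import *
rel(.474,.3745)
S=grab_frame("side")
print((proj(S,[[.474,.3745,.003],[*get_state()["tcp_pos"][:2],.003]])-[130,140])*5)
b=cv2.resize(S["image"][140:260,130:280,::-1],None,fx=5,fy=5,interpolation=cv2.INTER_CUBIC)
cv2.imwrite("pics/s25.png",b)
```

```text
36.65 [0.473  0.3737 0.0477] yaw 90.23 zax [-0.001 -0.002 -1.   ] w 0.0429 ft [ 0.8 -0.2 -0.1] q7 [-0.65  0.92 -0.17  1.75  0.3   0.49  0.56]
tool shift cm [ 0.08  0.1  -0.  ]
[[299.42345651 323.83947753]
 [298.39772629 324.36236642]]
```

View pics/s25.png

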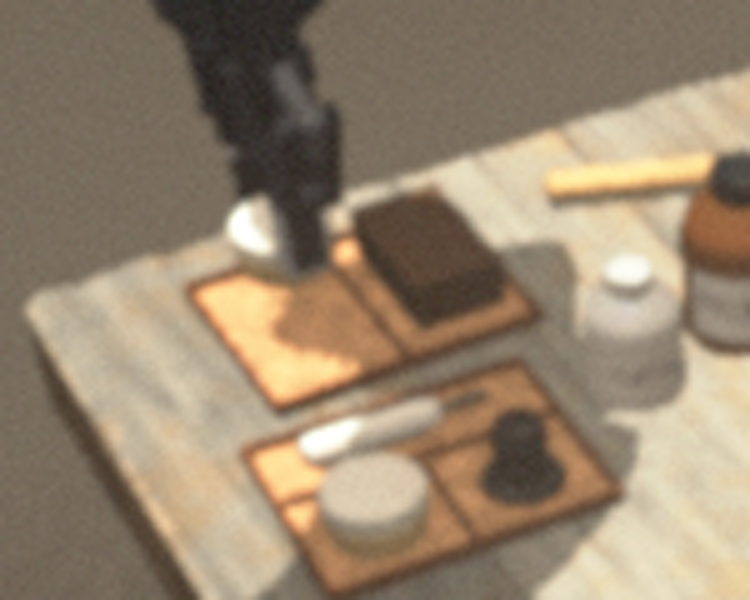

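>>> {"api": "carry_out", "payload": {
  "hand": [4,4,4,4,4,4],
  "xyz": [
    [0,0,1],
    [0,0,1.3],
    [0,0,0.8],
    [0,0,0.3],
    [0,0,0],
    [0,0,0]
  ],
  "delta_rot": [
    [0,0,0],
    [0,0,0],
    [0,0,0],
    [0,0,0],
    [0,0,0],
    [0,0,0]
  ]
}}

```text
time: 37.2
tcp_pos: [0.4727, 0.3749, 0.014]
tcp_rot: [-2.215, -2.227, 0.001]
ft_force: [1.1, 0.1, -0.1]
width: 0.0429
```

>>> {"api": "carry_out", "payload": {
  "hand": [4,4,4,5.6,5.6,5.6,5.6,5.6,5.6,5.6],
  "xyz": [
    [0,0,0.15],
    [0,0,0],
    [0,0,0],
    [0,0,0],
    [0,0,0],
    [0,0,0],
    [0,0,-1],
    [0,0,-3],
    [0,0,-3],
    [0,0,-3]
  ],
  "delta_rot": [
    [0,0,0],
    [0,0,0],
    [0,0,0],
    [0,0,0],
    [0,0,0],
    [0,0,0],
    [0,0,0],
    [0,0,0],
    [0,0,0],
    [0,0,0]
  ]
}}

```text
time: 38.03
tcp_pos: [0.4725, 0.3747, 0.1144]
tcp_rot: [-2.215, -2.227, 0.001]
ft_force: [1.1, -0.3, -0.1]
width: 0.0561
```

>>> {"api": "carry_out", "payload": {
  "hand": [5.6,5.6,5.6,5.6,5.6,5.6,5.6,5.6,5.6,5.6],
  "xyz": [
    [-1,0,-2],
    [-3.5,0,-1],
    [-3.5,0,0],
    [-3.5,0,0],
    [-3.5,0,0],
    [-3.5,0,0],
    [-3.5,0,0],
    [-3,0,0],
    [-1,0,0],
    [0,0,0]
  ],
  "delta_rot": [
    [0,0,0],
    [0,0,0],
    [0,0,0],
    [0,0,0],
    [0,0,0],
    [0,0,0],
    [0,0,0],
    [0,0,0],
    [0,0,0],
    [0,0,0]
  ]
}}

```text
time: 38.87
tcp_pos: [0.4742, 0.1109, 0.1434]
tcp_rot: [2.221, 2.219, -0.003]
ft_force: [0.9, 0.3, -0.9]
width: 0.0562
```

>>> {"api": "carry_out", "payload": {
  "hand": [5.6,5.6,5.6,5.6,5.6,5.6],
  "xyz": [
    [-2,0,0],
    [-3,0,0],
    [-3,0,0],
    [-2,0,0],
    [0,0,0],
    [0,0,0]
  ],
  "delta_rot": [
    [0,0,0],
    [0,0,0],
    [0,0,0],
    [0,0,0],
    [0,0,0],
    [0,0,0]
  ]
}}

```text
time: 39.37
tcp_pos: [0.4754, 0.0157, 0.1432]
tcp_rot: [2.216, 2.227, 0.003]
ft_force: [-0.4, 0.9, -0.4]
width: 0.056
```

Run:
```python
from h import *
st()
S=grab_frame("side");T=grab_frame("top")
cv2.imwrite("pics/s26.png",cv2.resize(S["image"][160:280,140:290,::-1],None,fx=5,fy=5,interpolation=cv2.INTER_CUBIC))
cv2.imwrite("pics/t26.png",cv2.resize(T["image"][235:325,155:305,::-1],None,fx=5,fy=5,interpolation=cv2.INTER_CUBIC))
```

```text
39.3667 [0.4754 0.0157 0.1432] yaw 90.27 zax [ 0.001  0.001 -1.   ] w 0.056 ft [-0.4  0.9 -0.4] q7 [ 0.04  0.66 -0.27  2.09  0.39  0.44  1.04]
```

View pics/s26.png

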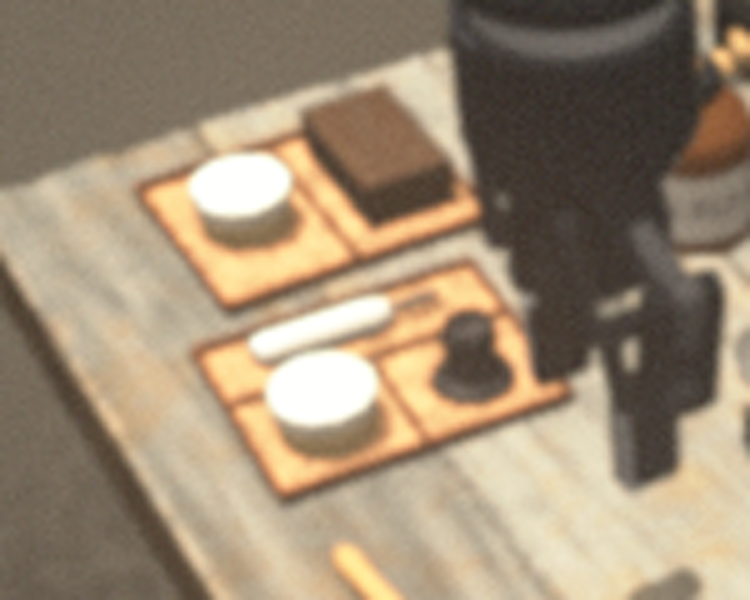

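View pics/t26.png

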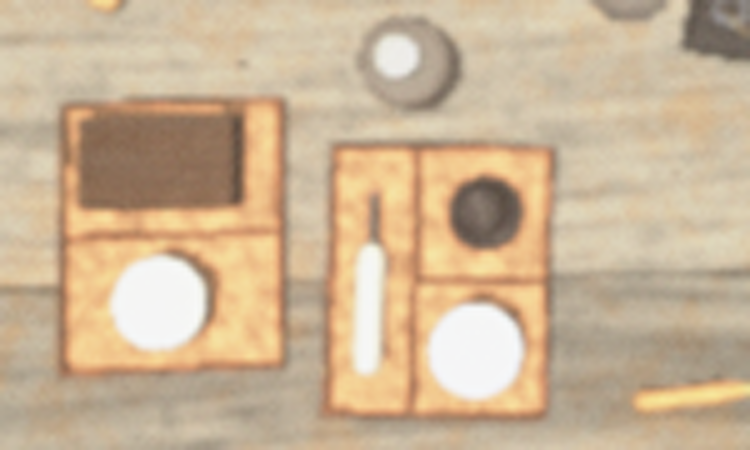

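Run:
```python
from h import *
print([(np.round(d["at"],4)) for d in place_of("top","scriber_mid")])
print(close_job())
```

```text
[array([0.4229, 0.0916, 0.0089]), array([0.5323, 0.3752, 0.0141]), array([0.4741, 0.379 , 0.0126])]
the job is handed in; nothing more can be done
None
```

Both kits are made up and the job is handed in, at about 39 s on the robot's clock. `close_job()` gave no verdict, so what follows rests on my own last checks.

- **Three-compartment tray:** the loupe stands upright in one square compartment and a white-lidded pot in the other. The white-handled graver lies along the slot.
- **Two-compartment tray:** the dark wooden box lies lengthwise in one compartment. The other white-lidded pot stands upright in the other.
- **Order:** I placed things in the order you listed them: loupe, pot, graver, box, pot.

**Last checks:**
- **Fit:** the final top and side pictures show each thing flat in its own compartment and clear of the rims. The box has the least room, sitting 2–3 mm off centre with about 5 mm to its nearest rim.
- **Scriber:** it measures within about 2 mm of where it started, which is within the network's error.
- **Arm:** the gripper was empty and clear of everything when I handed in. The largest wrist force I read was about 6 N.

**Disagreements:**
- The top and side estimates of the tray positions differed by 3–10 mm in y. I settled this from the pictures, where everything lay inside.
- The networks sometimes reported a tray, the box or a pot under another thing's name; I ignored those.

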